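# Put the drained measuring cylinders and tools away in the slide tray

## Task

Load the drawn-out slide tray: stand every small measuring cylinder from the draining rack upright on its foot in the tray's open bay, lay the spatula flat in the long compartment with its wooden handle toward the front plate, and lay the forceps flat in the short compartment. When all of it is loaded and every cylinder stands still without wobbling, gently push the tray fully home by its front plate, so that the cylinders ride along upright. Never let a cylinder fall over, and leave the beaker, the dish and the flask where they are.

Things in the scene. Friction and masses are not known exactly. Their poses are not given: they have to be found in the camera images.
- cylinder_a: white plastic measuring cylinder, 145.5 mm tall: round stem 18 mm in diameter (rim 21 mm) on a hexagonal foot 32 mm across flats and 7 mm thick, closed solid, about 50 g. Origin: centre of the underside of the foot; z runs up the stem to the rim. At the start it leans in the rack, its z axis 45 degrees from vertical, rim to the right (-y, toward the tray); any slot may be empty (None).
- cylinder_b: another cylinder like cylinder_a, in slot 2 of 4
- cylinder_c: another cylinder like cylinder_a, in slot 3 of 4
- cylinder_d: another cylinder like cylinder_a, in slot 4 of 4
- rack: fixed grey draining rack, slots a to d 48 mm apart at y = -72, -24, 24, 72 mm. Origin on the bench, x axis about to the world's -y. A cylinder's foot centre lies at (0, slot y, 30 mm), its axis along (0.707, 0, 0.707). The foot stands on a ledge, the stem lies on bars 40 and 80 mm up it, between 4 mm tabs that reach to the stem's middle; nothing holds it from above; the stem is free from 90 mm up
- tray (a joint): slide of the tray: 0 = fully home (away from the robot, at a rigid stop), up to 0.11 m = drawn out along the tray's -x; friction about 2 N, it stays where left
- bay (a point): centre of the floor of the tray's open bay, on the right (-y) side of the steel tray. The bay's floor is 206 mm along x and 66 mm along y, free and flat, with walls 12 mm high. The point's axes are those of the tray (x away from the front plate, z up), and it moves with the tray; floor 15 mm over the bench
- long_bin (a point): centre of the floor of the long compartment, in the middle of the tray: 206 mm along x, 60 mm along y, walls 12 mm high and 4 mm thick; axes as for the bay
- short_bin (a point): centre of the floor of the short compartment, at the left (+y) of the tray: 154 mm along x, 60 mm along y, walls 12 mm high and 4 mm thick; axes as for the bay
- front_plate (a point): point on the front (robot-side) face of the tray's upright front plate, in its middle, 40 mm over the bench. The plate is 90 mm wide (y), 8 mm thick, and reaches from 11 to 54 mm over the bench; pushing it along the tray's +x slides the tray home
- spatula: spatula 187 mm long, 13 mm wide, 12 mm high, 30 g: wooden handle along its +y half (from y = -6 to 94 mm, 12 mm high, 13 mm wide), thin steel blade along -y. It rests on its handle. Origin: centre of the underside, z up
- spatula_handle_end (a point): point near the end of the spatula's wooden handle, 90 mm along +y from the spatula's origin and 6 mm up
- forceps: steel forceps 131 mm long (along y), 16 mm wide and 9 mm high, lying flat, rigid, 30 g; a solid to grip at mid-length. Origin: centre of the underside, z up
- beaker: bystander: small glass beaker, 51 mm across, 58 mm tall, origin at the centre of its underside
- petri: bystander: petri dish, 61 mm across, 14 mm tall, origin at the centre of its underside
- flask: bystander: conical flask, 64 mm across, 105 mm tall, origin at the centre of its underside
- flow_rig: obstacle, not part of the job: tall fixed test rig right of the tray, never moves. Origin (0.687, -0.055, 0). Foot bars 33 mm high at x = 0.56 and 0.82 m run from y = -0.205 to 0.095; columns 40 mm square at y = -0.055 rise from them to 0.46 m; a valve (to x = 0.44) and a fat pipe at y about -0.11 (to x = 0.42) overhang in front, 0.2 to 0.5 m up: swing past with the arm folded in, and mind it when turning long things

How it is judged:
By the outcome, as a careful person would: the job done as asked, in the order asked, and still so for the second after the job is handed in, with the robot touching nothing.
Of cylinder_a, cylinder_b, cylinder_c, cylinder_d only 2 to 4 are there at a start; the rules pass over those that are not, and their reading is None.
At some moment in a run one of spatula, forceps may be knocked a few centimetres aside while the robot is not near it.
It also fails if it takes over 208 s, if anything falls off the work surface, if the arm or the gripper's body presses on something with over 40 N, if the wrist force passes 120 N, or if a joint passes its speed limit or range.

## Robot

A 7-joint arm with a two-finger parallel gripper is mounted at the origin on a cart in front of the work surface, level with it; the furniture and walls round the work are solid. World frame = base frame: x ahead of the robot, y to its left, z up, the work surface at z = 0. Lengths are in mm, angles in rad, forces in N, time in s.
With the tool pointing down it reaches from about 350 to 900 mm from the base axis. Payload 7.2 kg.
Tool frame: the origin (TCP) lies midway between the tips of the shut fingers; the grasp point (between the pads) lies 19 mm behind it; z points along the fingers, x is the direction in which the jaws open and shut, and the axes are right-handed (so a half turn about z gives the same grasp; the last joint's range is limited). The gripper opens to 88 mm and grips with 3 to 60 N. Pads are 20 mm wide; open, the fingers measure 115 mm over their backs; the gripper's body (75 mm by 178 mm) begins 61 mm behind the grasp point.
Start: joints at [-1.387, 0.411, -0.013, 1.596, 0.006, 1.134, -0.082], TCP at [155.727, 605.292, 222.653] pointing down, gripper open.
Joint ranges: [-2.95, 2.95], [-0.29, 1.99], [-1.47, 1.44], [0.14, 2.54], [-1.03, 4.17], [0.13, 1.85], [-2.86, 2.86]. Speed limits (rad/s): [2.39, 2.39, 3.01, 3.01, 3.14, 3.14, 3.14].

## Interface

Orientations are given as [roll, pitch, yaw] about the fixed x, y, z axes, in that order (R = Rz(yaw) Ry(pitch) Rx(roll)).
In Python, from plant import state, get_image, sign_off gives the robot as it stands. The module is installed in compiled form; this text tells all that it offers.
- The arm moves only by the tool send_rows, never from a script. Its argument "steps" is a list of rows, each a list of 3 entries, a list of its own where there are three numbers: the finger opening in m, from 0 to 0.0878, then the shift along the world's x, y, z in m, then the turn, a rotation vector about the world's x, y, z in degrees. In form: [[gripper, [tx, ty, tz], [wx, wy, wz]], ...]. A call has 1 to 10 rows; each row shifts and turns the commanded pose from where the row before left it; what a row does not reach is not made up. A row lasts 1/10 s, in which the tool goes at most 50 mm and 8.59 degrees, less where a joint would pass 70% of its speed; a pose out of reach is approached as far as the arm can. A call with a gripper value outside its range is refused whole. The fingers move at their own pace and stop on an object; "force" is the grip in N (left out, the last holds). Time passes only in rows, so rows that do not move let the fingers close. It gives the time, the measured TCP pose, the force and the opening at its end, in the units of the state.
- state(): the state, without advancing time (a new reading comes with each control period).
- get_image(name): name is "side" or "top" or "wrist"; returns a dict with "pixels" (400x640x3 uint8, red, green, blue), "fx", "fy", "cx", "cy" (pixels), "k1" (the pictures are not rectified: a ray, as slopes to the right and down, at radius r is drawn at 1 + k1 r^2 times it, then the intrinsics apply), "R" (3x3) and "t" (3): a world point X has camera coordinates R X + t. Camera axes: x right, y down, z forward; pixel columns grow to the right and rows downward; lengths in mm; the calibration is good to about 2 mm. A picture is of the moment at which its call begins. There is no depth.
- sign_off(): hands the job in, once; it reports no verdict.
The state is a dict: "t": time; "joints": joint angles; "qvel": joint speeds; "effort": joint torques, N m; "position": TCP position; "eef_rot": TCP orientation; "contact_force": force on the tool from outside, world axes, zero at the start; "wrist_torque": the same for the moment, N m; "width": finger opening in mm.
Only numpy, scipy, OpenCV 4.12 (cv2) and the standard library are available. Lean on these libraries where they do the work, as an engineer would, in place of code of your own. Each camera call takes 0.05 s, during which the arm holds its last target.

## Working session

There is one attempt and no reset: what is moved stays moved. The work goes in short steps, Python scripts to look and compute and a tool call to move; the robot and the scene stay as the last step left them, time stands still between calls to the robot, and variables do not carry over. Pictures are saved under pics/ and viewed, and the job is handed in when it is done.

Besides the shell and the picture viewer there is one more tool, called as name([rows], argument=value, ...), one row to a line, values as JSON. send_rows: Moves the arm, as the interface text tells. Its arguments: {"type":"object","properties":{"steps":{"type":"array"},"force":{"type":"number"}},"required":["steps"]}

```bash
ls; mkdir -p pics
cat > h.py <<'E'
import numpy as np, cv2
from plant import state, get_image, sign_off
def snap(name, fn):
    im=get_image(name); cv2.imwrite(f'pics/{fn}.png', im['pixels'][:,:,::-1]); 
    np.savez(f'pics/{fn}.npz', **im); return im
def load(fn):
    return dict(np.load(f'pics/{fn}.npz'))
def ray(im,u,v):
    K=np.array([[im['fx'],0,im['cx']],[0,im['fy'],im['cy']],[0,0,1]],float)
    d=np.array([im['k1'],0,0,0],float)
    p=cv2.undistortPoints(np.array([[[u,v]]],float),K,d)[0,0]
    R=np.array(im['R']);t=np.array(im['t'])
    o=-R.T@t; return o, R.T@np.array([p[0],p[1],1.0])
def onplane(im,u,v,z):
    o,d=ray(im,u,v); s=(z-o[2])/d[2]; return o+s*d
def proj(im,X):
    X=np.array(X,float); c=np.array(im['R'])@X+np.array(im['t']); a,b=c[0]/c[2],c[1]/c[2]
    f=1+im['k1']*(a*a+b*b); return np.array([im['fx']*a*f+im['cx'], im['fy']*b*f+im['cy']])
def tri(obs):
    A=np.zeros((3,3));B=np.zeros(3)
    for im,u,v in obs:
        o,d=ray(im,u,v); d/=np.linalg.norm(d); P=np.eye(3)-np.outer(d,d); A+=P;B+=P@o
    return np.linalg.solve(A,B)
E
python3 - <<'E'
from h import *
for n in ['side','top','wrist']:
    im=snap(n,n+'0'); print(n,im['fx'],im['k1'],-np.array(im['R']).T@np.array(im['t']),np.round(np.array(im['R']),2).tolist())
print(state())
E
```

```text
pics
side 437.3623581953206 -0.035679330070079555 [878.20306594 858.34442656 840.29153802] [[-0.92, 0.4, -0.01], [0.28, 0.64, -0.71], [-0.28, -0.66, -0.7]]
top 485.80308563700805 -0.15140878049612558 [ 327.50980171  139.66963722 1223.24924268] [[0.05, -1.0, 0.0], [-0.98, -0.05, -0.21], [0.21, 0.0, -0.98]]
wrist 297.15985490856826 -0.05484678150459499 [ 76.94576687 625.1508717  384.57019423] [[0.25, 0.97, -0.0], [0.92, -0.24, 0.3], [0.29, -0.07, -0.95]]
{'t': 0.15, 'joints': array([-1.38716008,  0.41172104, -0.01266995,  1.59680741,  0.0056416 ,
        1.13426957, -0.08221066]), 'qvel': array([-6.69269825e-04, -2.55606024e-03,  3.54020458e-04, -3.50334359e-03,
        8.06235703e-05, -6.90495316e-04,  9.02332002e-04]), 'effort': array([ 1.63835342e-03, -5.88339400e+01,  6.42400235e-01, -2.91288114e+01,
       -5.37477946e-02,  1.58642745e-02,  1.22421598e-04]), 'position': array([155.71805802, 604.92349446, 222.01761654]), 'eef_rot': array([3.14145719e+00, 1.16272388e-03, 1.31895182e+00]), 'contact_force': array([0.15814623, 0.16730148, 0.18826414]), 'wrist_torque': array([-0.04431996,  0.00040234, -0.01821561]), 'width': 87.78868206113958}
```

View pics/top0.png

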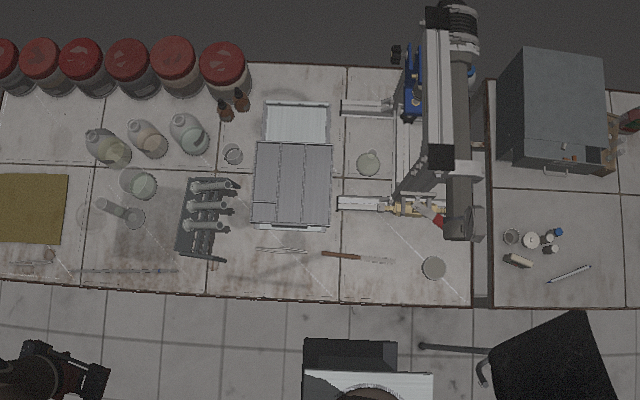

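View pics/side0.png

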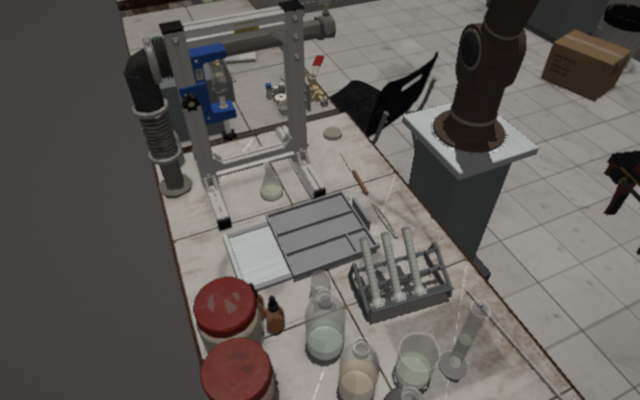

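View pics/wrist0.png

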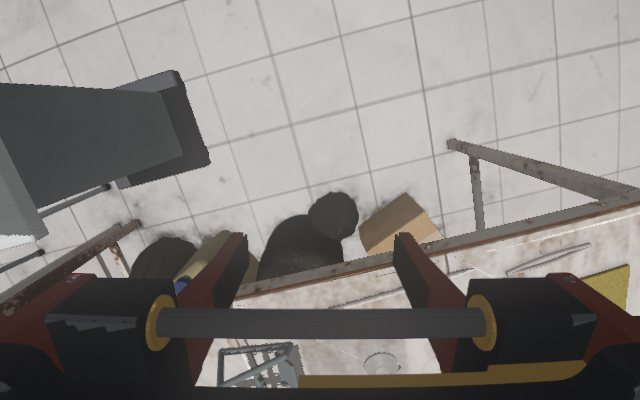

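Run:
```python
from h import *
t=cv2.imread('pics/top0.png'); s=cv2.imread('pics/side0.png')
cv2.imwrite('pics/t0c.png',cv2.resize(t[90:290,165:365],None,fx=4,fy=3,interpolation=cv2.INTER_CUBIC)) if 0 else cv2.imwrite('pics/t0c.png',cv2.resize(t[90:240,165:365],None,fx=4,fy=4,interpolation=cv2.INTER_CUBIC))
cv2.imwrite('pics/t0d.png',cv2.resize(t[210:290,235:455],None,fx=3.6,fy=3.6,interpolation=cv2.INTER_CUBIC))
cv2.imwrite('pics/s0c.png',cv2.resize(s[120:320,220:460],None,fx=3.3,fy=3,interpolation=cv2.INTER_CUBIC)) if 0 else cv2.imwrite('pics/s0c.png',cv2.resize(s[120:320,200:460],None,fx=3,fy=3,interpolation=cv2.INTER_CUBIC))
```

```text
(no output)
```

View pics/t0c.png

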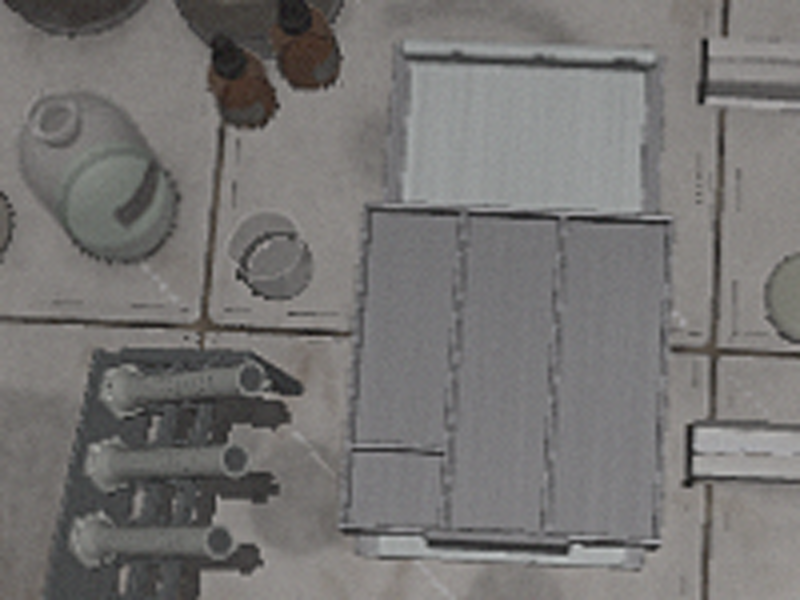

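View pics/t0d.png

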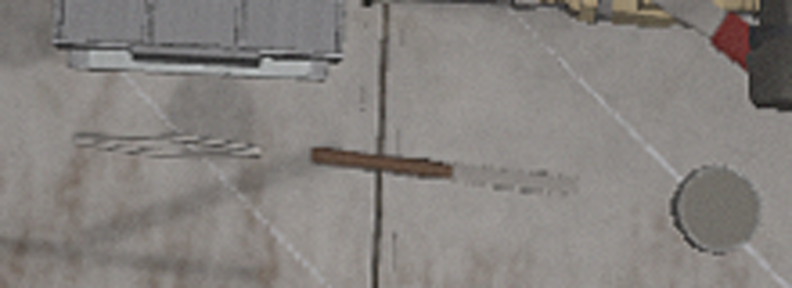

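View pics/s0c.png

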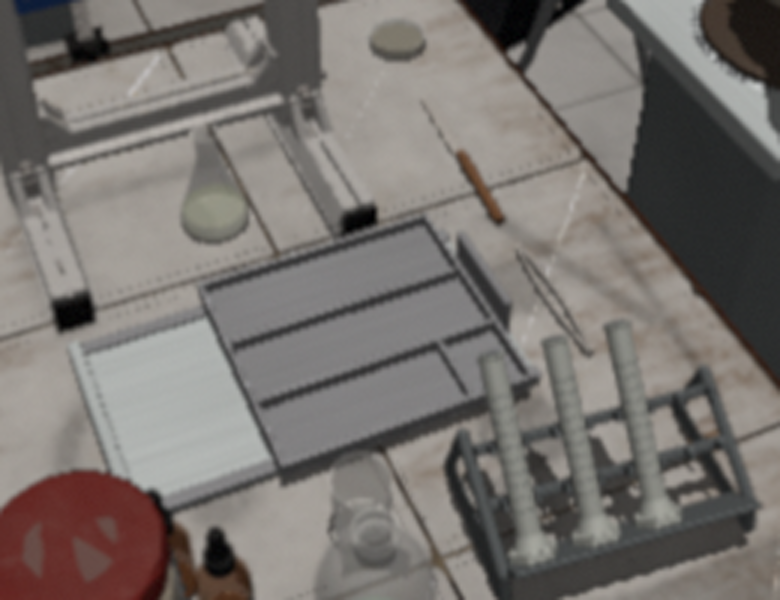

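Run:
```python
from h import *
T=load('top0');S=load('side0')
c=lambda p,s,o:((p[0]+.5)/s-.5+o[0],(p[1]+.5)/s-.5+o[1])
for n,a,b in zip('dcb',[(253,377),(236,458),(220,541)],[(491,359),(556,343),(619,326)]):
    u=c(a,4,(165,90));w=c(b,3,(200,120))
    X=tri([(T,*u),(S,*w)]); print(n,X.round(1),onplane(T,*u,132.9).round(1),onplane(S,*w,132.9).round(1), 'foot', )
for n,a in zip('dcb',[(126,388),(108,463),(92,540)]):
    print('foot',n,onplane(T,*c(a,4,(165,90)),33).round(1))
print('tray outer corners top z27')
for p in [(343,530),(658,546),(671,217),(369,206)]:
    print(onplane(T,*c(p,4,(165,90)),27).round(1))
for p in [(462,210),(563,214),(447,530),(545,538),(352,450),(442,453)]:
    print('div',onplane(T,*c(p,4,(165,90)),27).round(1))
for p in [(204,292),(425,222),(537,380),(282,473)]:
    print('side',onplane(S,*c(p,3,(200,120)),27).round(1))
print('plate',[onplane(T,*c(p,4,(165,90)),54).round(1) for p in [(357,545),(640,560),(428,545),(568,548)]])
print('plate side',[onplane(S,*c(p,3,(200,120)),54).round(1) for p in [(458,235),(510,303)]])
for n,p in [('sp handle end',(312,154)),('sp joint',(452,171)),('blade end',(577,186)),('f l',(76,138)),('f r',(260,152))]:
    print(n,onplane(T,*c(p,3.6,(235,210)),6).round(1))
for n,p in [('sp handle end',(499,219)),('sp joint',(461,153)),('blade end',(424,102)),('f near',(517,252)),('f far',(590,353))]:
    print(n,onplane(S,*c(p,3,(200,120)),6).round(1))
```

```text
d [571.9 356.1 128.9] [572.3 354.3 132.9] [572.3 360.  132.9] foot
c [523.6 361.9 129.4] [524.3 360.2 132.9] [524.  365.4 132.9] foot
b [475.1 366.8 130.2] [475.9 365.3 132.9] [475.4 369.6 132.9] foot
foot d [583.9 454.7  33. ]
foot c [535.2 461.5  33. ]
foot b [486. 467.  33.]
tray outer corners top z27
[501.1 310.5  27. ]
[500.5 114.   27. ]
[714.3 114.4  27. ]
[712.8 309.7  27. ]
div [712.8 249.3  27. ]
div [713.  184.1  27. ]
div [504.3 245.6  27. ]
div [502.2 184.4  27. ]
div [552.1 308.6  27. ]
div [552.8 251.8  27. ]
side [713.3 125.   27. ]
side [508.5 123.9  27. ]
side [503.2 318.7  27. ]
side [717.5 320.   27. ]
plate [array([488.4, 297.4,  54. ]), array([487.5, 125.1,  54. ]), array([490.5, 254.2,  54. ]), array([492.8, 169.1,  54. ])]
plate side [array([502. , 173.6,  54. ]), array([497.8, 259.1,  54. ])]
sp handle end [436.2 130.3   6. ]
sp joint [428.7  32.5   6. ]
blade end [421.9 -55.1   6. ]
f l [439.3 295.3   6. ]
f r [435.9 166.5   6. ]
sp handle end [436.  128.4   6. ]
sp joint [427.6  34.1   6. ]
blade end [427.4 -49.1   6. ]
f near [440.7 171.7   6. ]
f far [440.1 297.5   6. ]
```

send_rows([
  [0.0878, [0.005, -0.03, 0.012], [0, 0, -7]],
  [0.0878, [0.02, -0.035, 0.012], [0, 0, -7.5]],
  [0.0878, [0.02, -0.035, 0.012], [0, 0, -7.5]],
  [0.0878, [0.025, -0.035, 0.012], [0, 0, -7.5]],
  [0.0878, [0.025, -0.035, 0.012], [0, 0, -7.5]],
  [0.0878, [0.025, -0.035, 0.012], [0, 0, -7.5]],
  [0.0878, [0.025, -0.035, 0.0], [0, 0, -7.5]],
  [0.0878, [0.025, -0.035, 0.0], [0, 0, -7.5]],
  [0.0878, [0.025, -0.035, 0.0], [0, 0, -7.5]],
  [0.0878, [0.025, -0.035, 0.0], [0, 0, -7.5]],
])

```text
t: 1.15
position: [376.4, 258.6, 294.7]
eef_rot: [-3.141, -0.0, 0.013]
contact_force: [0.5, 0.5, 1.0]
width: 87.8
```

send_rows([
  [0.0878, [0.0, 0.0, 0.02], [0, 0, -0.5]],
  [0.0878, [0, 0, 0], [0, 0, 0]],
])

```text
t: 1.35
position: [377.0, 259.9, 316.4]
eef_rot: [-3.139, -0.002, 0.007]
contact_force: [1.1, 1.2, 0.0]
width: 87.7
```

Run:
```python
from h import *
s=state();print(s['position'],s['eef_rot'],s['joints'].round(3))
for n in ['side','top','wrist']: snap(n,n+'1')
```

```text
[377.01797679 259.86630591 316.37964303] [-3.13906129e+00 -2.06754605e-03  7.25642927e-03] [-1.069  0.029  0.374  1.863 -0.012  1.248 -0.684]
```

View pics/wrist1.png

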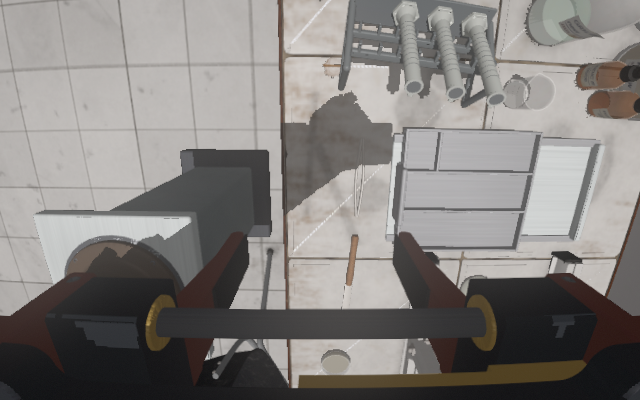

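View pics/top1.png

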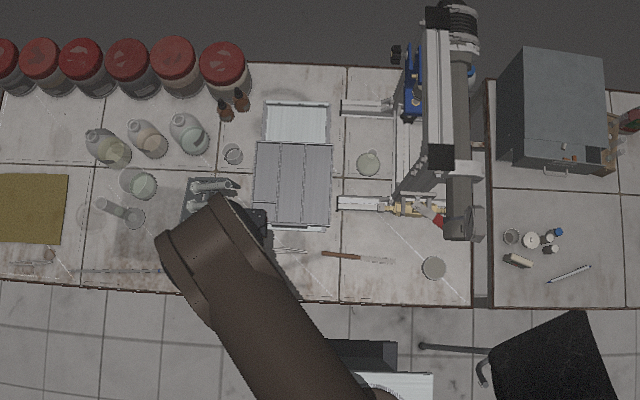

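View pics/side1.png

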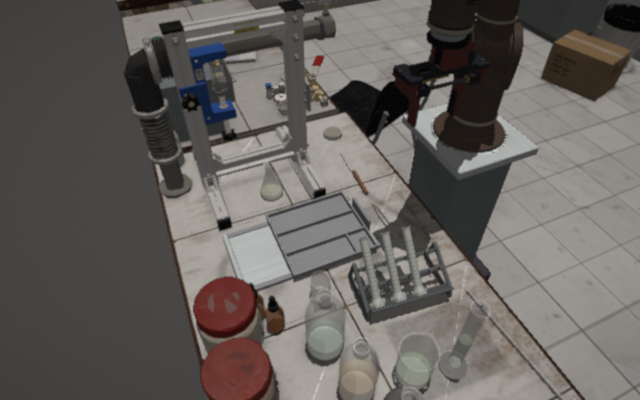

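Run:
```python
from h import *
w=cv2.imread('pics/wrist1.png')
cv2.imwrite('pics/w1c.png',cv2.resize(w[100:290,320:520],None,fx=4,fy=3.1578,interpolation=cv2.INTER_CUBIC)) if 0 else cv2.imwrite('pics/w1c.png',cv2.resize(w[110:260,340:540],None,fx=4,fy=4,interpolation=cv2.INTER_CUBIC))
cv2.imwrite('pics/w1d.png',cv2.resize(w[0:150,330:530],None,fx=4,fy=4,interpolation=cv2.INTER_CUBIC))
```

```text
(no output)
```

View pics/w1c.png

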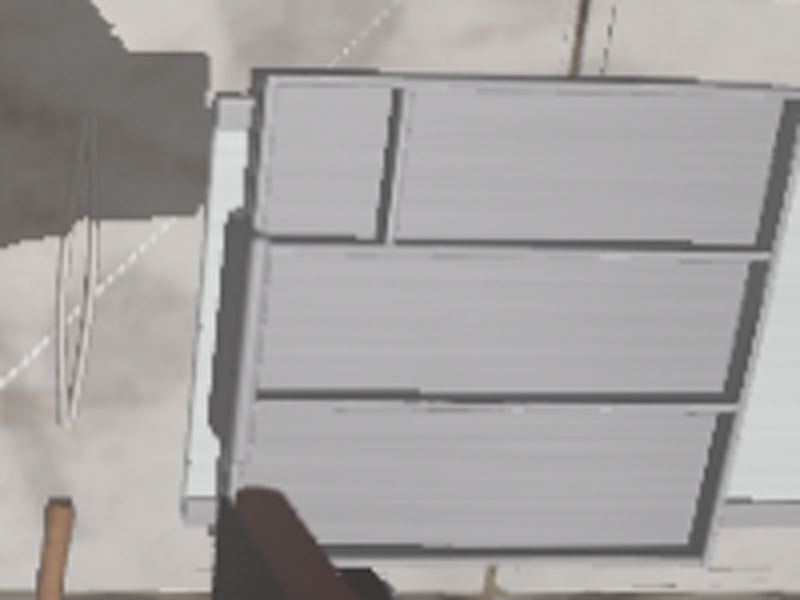

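View pics/w1d.png

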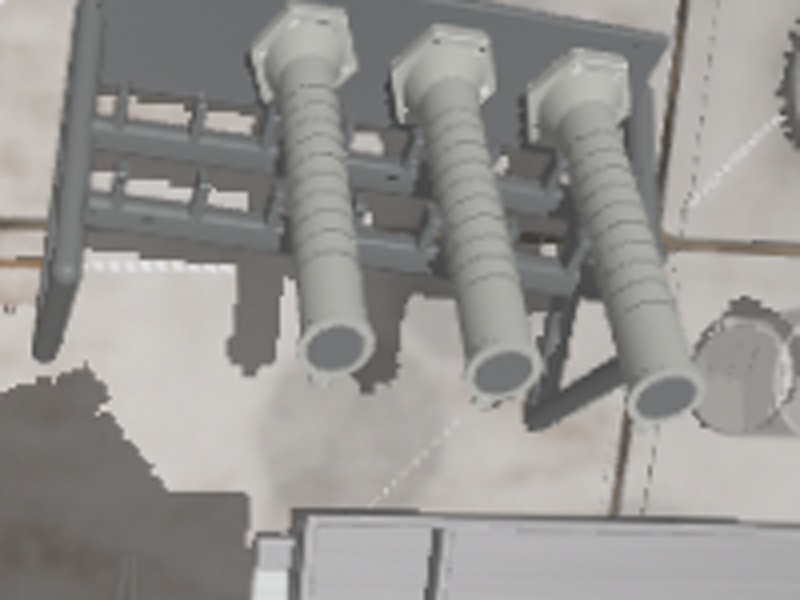

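Run:
```python
from h import *
T=load('top0');S=load('side0');W=load('wrist1')
c=lambda p,s,o:((p[0]+.5)/s-.5+o[0],(p[1]+.5)/s-.5+o[1])
for n,a,b,d in zip('dcb',[(253,377),(236,458),(220,541)],[(491,359),(556,343),(619,326)],[(666,397),(502,373),(337,348)]):
    u=c(a,4,(165,90));w=c(b,3,(200,120));v=c(d,4,(330,0))
    print(n,tri([(T,*u),(S,*w),(W,*v)]).round(1),onplane(W,*v,132.9).round(1))
o=(340,110)
for n,p,z in [('TL corner frontleft top outer',(256,70),27),('right-front? inner floor front-left',(268,236),15),('short bin floor frontleft',(397,240),15),('short floor farleft-ish',(756,246),15),('long floor front +y',(258,250),15),('long floor far +y',(752,258),15),('long floor far -y',(725,397),15),('long floor front -y',(255,393),15),('bay floor far +y',(718,412),15),('bay floor far -y',(692,546),15),('bay front +y',(250,405),15),('bay/rim bottom wall top outer far',(706,562),27),('plate top edge? L',(215,97),27),('plate bot',(185,500),27),('dark plate L',(232,210),54),('dark plate R',(212,430),54),
 ('forc A',(90,115),9),('forc B',(67,425),9),('forc mid l',(61,300),9),('forc mid r',(97,235),9),('sp handle end',(60,500),12)]:
    print(n,onplane(W,*c(p,4,o),z).round(1))
```

```text
d [572.6 356.2 130.6] [573.1 355.7 132.9]
c [524.3 361.6 130.5] [524.9 360.6 132.9]
b [476.2 366.7 131.6] [477.9 365.9 132.9]
TL corner frontleft top outer [499.4 315.7  27. ]
right-front? inner floor front-left [513.3 250.7  15. ]
short bin floor frontleft [565.5 249.9  15. ]
short floor farleft-ish [715.8 250.1  15. ]
long floor front +y [509.8 245.   15. ]
long floor far +y [715.1 245.1  15. ]
long floor far -y [716.4 185.1  15. ]
long floor front -y [514.3 184.9  15. ]
bay floor far +y [714.8 178.3  15. ]
bay floor far -y [716.7 115.6  15. ]
bay front +y [512.7 179.6  15. ]
bay/rim bottom wall top outer far [715.9 113.8  27. ]
plate top edge? L [484.8 305.5  27. ]
plate bot [486.  141.9  27. ]
dark plate L [487.7 267.8  54. ]
dark plate R [487.4 183.1  54. ]
forc A [440.9 296.4   9. ]
forc B [437.9 167.7   9. ]
forc mid l [432.9 221.9   9. ]
forc mid r [446.1 248.9   9. ]
sp handle end [436.2 134.7  12. ]
```

send_rows([
  [0.045, [0.0, -0.005, -0.02], [0, 0, -0.5]],
  [0.045, [0.01, -0.005, -0.03], [0, 0, -0.5]],
  [0.045, [0.015, -0.005, -0.03], [0, 0, -0.5]],
  [0.045, [0.015, -0.005, -0.03], [0, 0, 0]],
  [0.045, [0.0125, -0.004, -0.03], [0, 0, 0]],
  [0.045, [0.01, -0.004, -0.03], [0, 0, 0]],
  [0.045, [0.0, 0.0, -0.03], [0, 0, 0]],
  [0.045, [0, 0, -0.02], [0, 0, 0]],
  [0.045, [0, 0, 0], [0, 0, 0]],
], force=15)

```text
t: 2.4
position: [435.6, 231.7, 91.4]
eef_rot: [3.137, 0.005, -0.014]
contact_force: [0.1, 0.3, 0.0]
width: 44.9
```

Run:
```python
from h import *
s=state();print(s['position'],s['eef_rot'],s['contact_force'],s['width'])
w=snap('wrist','wrist2'); print([proj(w,X).round() for X in [(441,296,4),(438,167.7,4),(439.5,232,4)]])
```

```text
[435.57468956 231.66479417  91.39502928] [ 3.13738592  0.0050866  -0.01419529] [0.13268648 0.2531726  0.03022264] 44.879746551737306
[array([325., 128.]), array([323., 266.]), array([324., 202.])]
```

View pics/wrist2.png

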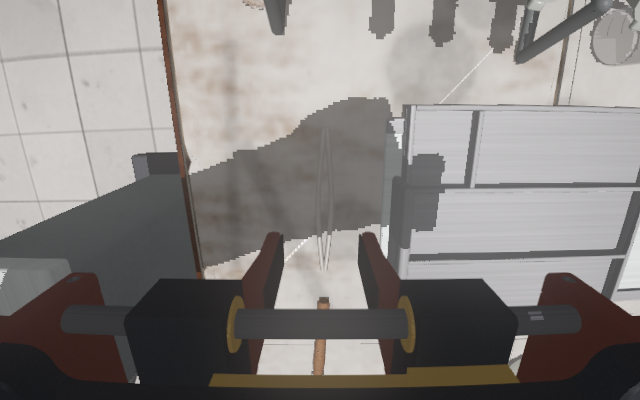

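send_rows([
  [0.04, [0.004, 0, -0.02], [0, 0, 0]],
  [0.04, [0, 0, -0.025], [0, 0, 0]],
  [0.04, [0, 0, -0.02], [0, 0, 0]],
  [0.04, [0, 0, -0.012], [0, 0, 0]],
  [0.04, [0, 0, -0.007], [0, 0, 0]],
  [0.04, [0, 0, -0.002], [0, 0, 0]],
  [0.04, [0, 0, 0], [0, 0, 0]],
])

```text
t: 3.15
position: [442.6, 232.6, 9.2]
eef_rot: [-3.141, -0.001, -0.016]
contact_force: [-0.7, -0.0, -0.3]
width: 39.8
```

send_rows([
  [0.04, [-0.002, 0, -0.003], [0, 0, 0]],
  [0.04, [0, 0, 0], [0, 0, 0]],
])

```text
t: 3.35
position: [440.1, 232.5, 5.9]
eef_rot: [-3.141, -0.0, -0.016]
contact_force: [0.3, 0.3, 0.1]
width: 39.6
```

send_rows([
  [0.04, [0, 0, -0.003], [0, 0, 0]],
  [0.0, [0, 0, 0], [0, 0, 0]],
  [0.0, [0, 0, 0], [0, 0, 0]],
  [0.0, [0, 0, 0], [0, 0, 0]],
  [0.0, [0, 0, 0], [0, 0, 0]],
  [0.0, [0, 0, 0], [0, 0, 0]],
], force=20)

```text
t: 3.95
position: [440.3, 232.3, 2.7]
eef_rot: [3.142, -0.0, -0.016]
contact_force: [-0.4, 0.2, 0.3]
width: 15.4
```

send_rows([
  [0.0, [0, 0, 0.02], [0, 0, 0]],
  [0.0, [0, 0, 0.03], [0, 0, 0]],
  [0.0, [0, 0, 0.03], [0, 0, 0]],
  [0.0, [0, 0, 0.03], [0, 0, 5]],
  [0.0, [0.01, 0.0, 0.03], [0, 0, 8]],
  [0.0, [0.02, 0.0, 0.02], [0, 0, 8]],
  [0.0, [0.025, 0.005, 0], [0, 0, 8]],
  [0.0, [0.025, 0.005, 0], [0, 0, 8]],
  [0.0, [0.025, 0.01, 0], [0, 0, 8]],
  [0.0, [0.025, 0.01, 0], [0, 0, 8]],
])

```text
t: 4.95
position: [571.1, 262.4, 162.6]
eef_rot: [-3.141, 0.0, 0.914]
contact_force: [0.7, 0.6, -0.7]
width: 15.1
```

send_rows([
  [0.0, [0.025, 0.01, 0], [0, 0, 8]],
  [0.0, [0.025, 0.008, 0], [0, 0, 8]],
  [0.0, [0.02, 0.0, 0], [0, 0, 8]],
  [0.0, [0.005, 0.0, 0.0], [0, 0, 8]],
  [0.0, [0.0, 0.0, 0], [0, 0, 6]],
  [0.0, [0, 0, 0], [0, 0, 0]],
  [0.0, [0, 0, 0], [0, 0, 0]],
])

```text
t: 5.65
position: [645.0, 280.1, 162.4]
eef_rot: [-3.141, 0.0, 1.569]
contact_force: [-0.5, 0.2, -0.1]
width: 15.1
```

Run:
```python
from h import *
s=state();print(s['position'],s['eef_rot'],s['contact_force'],s['width'],s['joints'])
w=snap('wrist','wrist3'); w=snap('top','top3')
```

```text
[645.03549325 280.12856649 162.41150925] [-3.14107981e+00  1.64203972e-05  1.56879389e+00] [-0.46575781  0.22650017 -0.11516157] 15.056165519525559 [-0.5298412   0.59299994  0.08038155  1.45202018 -0.05063815  1.09905603
  1.1287038 ]
```

View pics/wrist3.png

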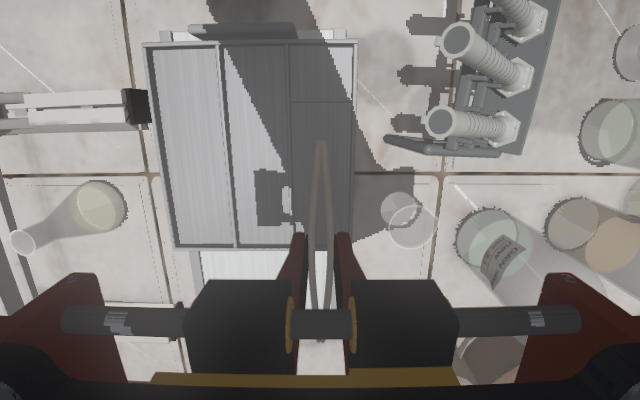

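send_rows([
  [0.0, [0, 0.001, -0.02], [0, 0, 0]],
  [0.0, [0, 0, -0.03], [0, 0, 0]],
  [0.0, [0, 0, -0.03], [0, 0, 0]],
  [0.0, [0, 0, -0.025], [0, 0, 0]],
  [0.0, [0, 0, -0.02], [0, 0, 0]],
  [0.0, [0, 0, -0.01], [0, 0, 0]],
  [0.0, [0, 0, -0.005], [0, 0, 0]],
  [0.0, [0, 0, 0], [0, 0, 0]],
  [0.0, [0, 0, 0], [0, 0, 0]],
])

```text
t: 6.65
position: [645.9, 281.6, 23.8]
eef_rot: [3.14, -0.001, 1.572]
contact_force: [0.0, -0.2, -0.7]
width: 15.2
```

send_rows([
  [0.0, [0, 0, -0.002], [0, 0, 0]],
  [0.0, [0, 0, -0.002], [0, 0, 0]],
  [0.0, [0, 0, -0.001], [0, 0, 0]],
  [0.0, [0, 0, 0], [0, 0, 0]],
])

```text
t: 7.05
position: [645.3, 281.3, 17.8]
eef_rot: [3.141, -0.0, 1.572]
contact_force: [0.6, 0.6, 0.7]
width: 14.9
```

send_rows([
  [0.025, [0, 0, 0], [0, 0, 0]],
  [0.025, [0, 0, 0], [0, 0, 0]],
  [0.025, [0, 0, 0], [0, 0, 0]],
  [0.025, [0, 0, 0.02], [0, 0, 0]],
  [0.025, [0, 0, 0.03], [0, 0, 0]],
  [0.025, [0, 0, 0.04], [0, 0, 0]],
  [0.03, [0, 0, 0.04], [0, 0, 0]],
  [0.045, [0, 0, 0.03], [0, 0, 0]],
  [0.045, [-0.02, -0.01, 0.03], [0, 0, -4]],
  [0.045, [-0.02, -0.02, 0.03], [0, 0, -8]],
])

```text
t: 8.05
position: [604.3, 252.6, 238.5]
eef_rot: [-3.141, -0.001, 1.362]
contact_force: [-0.6, 0.4, -0.4]
width: 44.8
```

send_rows([
  [0.045, [-0.02, -0.01, 0], [0, 0, -8]],
  [0.045, [-0.025, -0.015, 0], [0, 0, -8]],
  [0.045, [-0.025, -0.015, 0], [0, 0, -8]],
  [0.045, [-0.025, -0.015, 0], [0, 0, -8]],
  [0.045, [-0.025, -0.015, 0], [0, 0, -8]],
  [0.045, [-0.025, -0.015, 0], [0, 0, -8]],
  [0.045, [-0.02, -0.02, 0], [0, 0, -8]],
  [0.045, [-0.01, -0.02, 0], [0, 0, -8]],
  [0.045, [0, -0.02, 0], [0, 0, -8]],
  [0.045, [0, -0.01, 0], [0, 0, -8]],
])

```text
t: 9.05
position: [429.9, 94.7, 238.1]
eef_rot: [-3.141, -0.001, -0.041]
contact_force: [-0.3, -1.4, 0.6]
width: 44.8
```

send_rows([
  [0.045, [0, 0, -0.02], [0, 0, -2]],
  [0.045, [0, 0, -0.02], [0, 0, 0]],
  [0.045, [0, 0, 0], [0, 0, 0]],
])

```text
t: 9.35
position: [428.8, 95.8, 196.1]
eef_rot: [3.14, 0.003, -0.069]
contact_force: [0.1, -0.0, 0.3]
width: 44.9
```

Run:
```python
from h import *
s=state();print(s['position'],s['eef_rot'],s['contact_force'],s['width'],s['joints'])
w=snap('wrist','wrist4'); w=snap('top','top4')
```

```text
[428.79608864  95.8006692  196.07312905] [ 3.14008115e+00  2.99469433e-03 -6.85844155e-02] [ 0.0639573  -0.00203948  0.33517501] 44.90706263593325 [-0.66733335  0.11708257  0.36992988  2.07312522 -0.05105959  0.96319248
 -0.33898789]
```

View pics/wrist4.png

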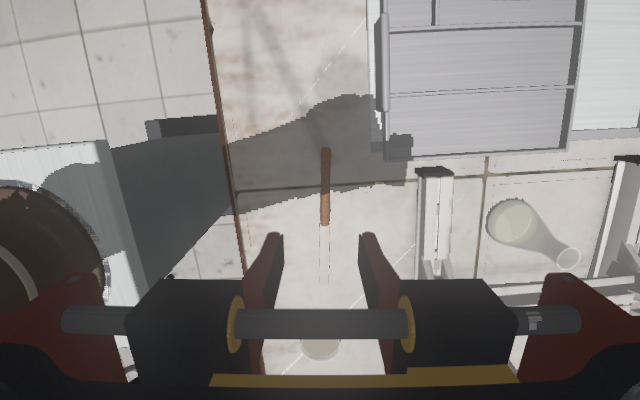

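View pics/top4.png

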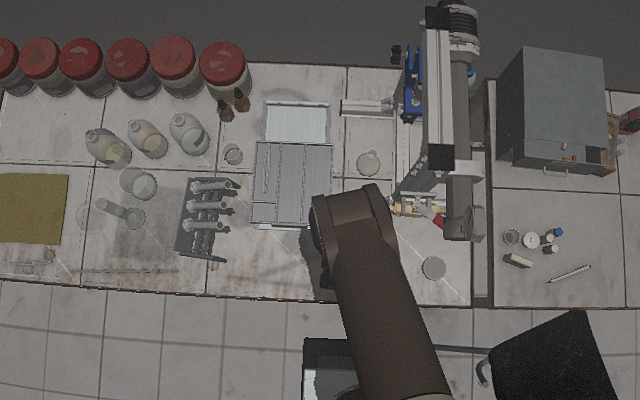

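Run:
```python
from h import *
W=load('wrist4'); hsv=cv2.cvtColor(W['pixels'],cv2.COLOR_RGB2HSV)
m=((hsv[...,0]>4)&(hsv[...,0]<18)&(hsv[...,1]>90)).astype(np.uint8); m[:130]=0;m[235:]=0;m[:,:300]=0;m[:,350:]=0
ys,xs=np.nonzero(m); print(len(xs),ys.min(),ys.max())
for y in (ys.min(),ys.min()+5,(ys.min()+ys.max())//2,ys.max()-5,ys.max()):
    r=xs[ys==y]; print(y,r.min(),r.max(),onplane(W,r.mean(),y,12).round(1))
```

```text
54 194 225
194 327 327 [435.8  75.   12. ]
199 323 327 [432.9  68.8  12. ]Traceback (most recent call last):
  File "<stdin>", line 6, in <module>
    return umr_minimum(a, axis, None, out, keepdims, initial, where)
ValueError: zero-size array to reduction operation minimum which has no identity
```

Run:
```python
from h import *
W=load('wrist4'); p=W['pixels'].astype(int)
m=((p[...,0]>p[...,2]*1.4)); m[:130]=0;m[235:]=0;m[:,:300]=0;m[:,350:]=0
ys,xs=np.nonzero(m); print(len(xs),ys.min(),ys.max())
for y in range(ys.min(),ys.max()+1,8):
    r=xs[ys==y]
    if len(r): print(y,r.min(),r.max(),onplane(W,r.mean(),y,12).round(1))
```

```text
457 148 225
148 324 328 [438.1 130.7  12. ]
156 323 330 [438.1 121.4  12. ]
164 322 328 [435.7 112.   12. ]
172 322 327 [434.8 102.4  12. ]
196 321 329 [433.2  72.6  12. ]
204 321 329 [432.5  62.4  12. ]
212 321 329 [431.9  52.   12. ]
220 321 328 [430.6  41.4  12. ]
```

send_rows([
  [0.04, [0.003, -0.008, -0.03], [0, 0, -0.8]],
  [0.04, [0.002, -0.01, -0.04], [0, 0, 0]],
  [0.04, [0, 0, -0.04], [0, 0, 0]],
  [0.04, [0, 0, -0.03], [0, 0, 0]],
  [0.04, [0, 0, -0.025], [0, 0, 0]],
  [0.04, [0, 0, -0.015], [0, 0, 0]],
  [0.04, [0, 0, -0.006], [0, 0, 0]],
  [0.04, [0, 0, 0], [0, 0, 0]],
  [0.04, [0, 0, 0], [0, 0, 0]],
])

```text
t: 10.35
position: [436.1, 78.6, 12.6]
eef_rot: [-3.141, -0.001, -0.082]
contact_force: [-0.5, 0.4, 0.7]
width: 40.1
```

send_rows([
  [0.04, [-0.001, 0, -0.006], [0, 0, 0]],
  [0.04, [0, 0, -0.003], [0, 0, 0]],
  [0.04, [0, 0, 0], [0, 0, 0]],
])

```text
t: 10.65
position: [434.1, 78.4, 2.6]
eef_rot: [-3.142, 0.0, -0.082]
contact_force: [0.1, 0.5, -0.3]
width: 40.0
```

Run:
```python
from h import *
s=state();print(s['position'],s['eef_rot'],s['contact_force'],s['width'])
w=snap('wrist','wrist5')
```

```text
[434.11170387  78.37134899   2.58041007] [-3.14150654e+00  7.12375818e-05 -8.23699155e-02] [ 0.14778804  0.47139647 -0.25405315] 39.99302361222367
```

View pics/wrist5.png

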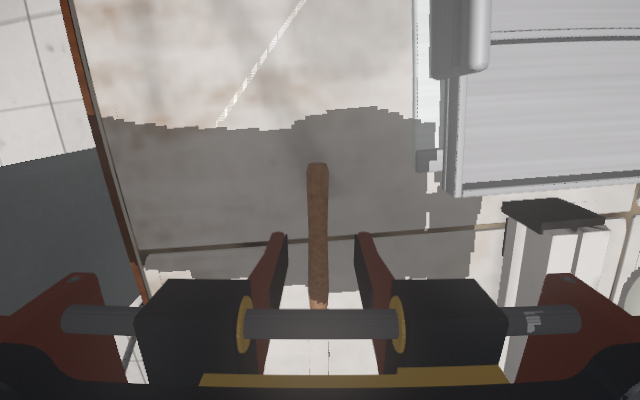

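send_rows([
  [0.0, [0, 0, 0], [0, 0, 0]],
  [0.0, [0, 0, 0], [0, 0, 0]],
  [0.0, [0, 0, 0], [0, 0, 0]],
  [0.0, [0, 0, 0], [0, 0, 0]],
  [0.0, [0, 0, 0.01], [0, 0, 0]],
  [0.0, [0, 0, 0.03], [0, 0, 0]],
  [0.0, [0, 0.01, 0.04], [0, 0, 0]],
  [0.0, [0, 0.02, 0.04], [0, 0, 3]],
  [0.0, [0, 0.03, 0.01], [0, 0, 7]],
  [0.0, [0, 0.04, 0], [0, 0, 8]],
], force=25)

```text
t: 11.7
position: [435.7, 178.7, 135.9]
eef_rot: [-3.14, -0.005, 0.234]
contact_force: [0.3, 0.3, -0.6]
width: 12.1
```

send_rows([
  [0.0, [0.01, 0.03, 0], [0, 0, 8]],
  [0.0, [0.02, 0.01, 0], [0, 0, 8]],
  [0.0, [0.02, 0, 0], [0, 0, 8]],
  [0.0, [0.02, 0, 0], [0, 0, 8]],
  [0.0, [0.02, 0, 0], [0, 0, 8]],
  [0.0, [0.02, 0, 0], [0, 0, 8]],
  [0.0, [0.02, 0, 0], [0, 0, 8]],
  [0.0, [0.01, 0, 0], [0, 0, 8]],
  [0.0, [0, 0, 0], [0, 0, 8]],
  [0.0, [0, 0, 0], [0, 0, 4.7]],
])

```text
t: 12.7
position: [574.5, 217.6, 133.1]
eef_rot: [3.142, 0.001, 1.575]
contact_force: [-0.6, -1.1, -0.8]
width: 12.1
```

send_rows([
  [0.0, [0, 0, 0], [0, 0, 0]],
  [0.0, [0, 0, 0], [0, 0, 0]],
])

```text
t: 12.9
position: [574.2, 218.0, 133.1]
eef_rot: [3.141, 0.0, 1.567]
contact_force: [-0.9, 0.3, -0.8]
width: 12.3
```

Run:
```python
from h import *
s=state();print(s['position'],s['eef_rot'],s['contact_force'],s['width'])
w=snap('wrist','wrist6')
w=snap('side','side6')
```

```text
[574.19253937 217.98504793 133.10147679] [3.14136398e+00 2.50752869e-04 1.56741380e+00] [-0.89336098  0.29600404 -0.77397216] 12.331692055906835
```

View pics/wrist6.png

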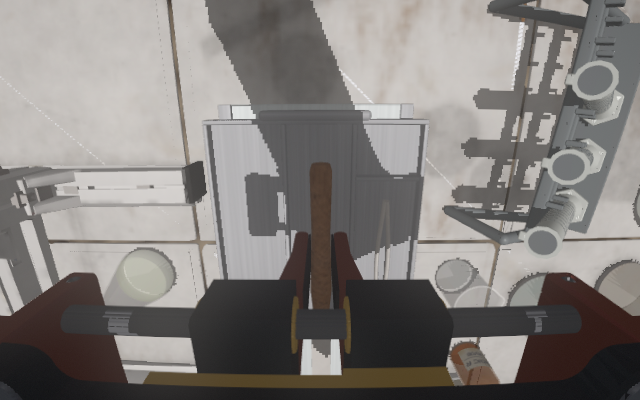

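View pics/side6.png

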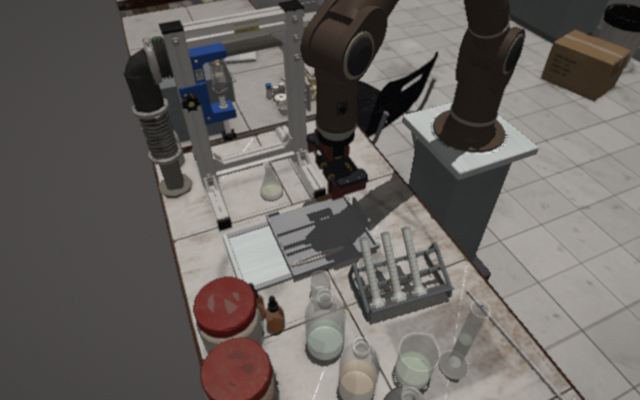

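send_rows([
  [0.0, [-0.002, -0.003, -0.02], [0, 0, 0.2]],
  [0.0, [0, 0, -0.03], [0, 0, 0]],
  [0.0, [0, 0, -0.03], [0, 0, 0]],
  [0.0, [0, 0, -0.015], [0, 0, 0]],
  [0.0, [0, 0, -0.008], [0, 0, 0]],
  [0.0, [0, 0, -0.004], [0, 0, 0]],
  [0.0, [0, 0, 0], [0, 0, 0]],
  [0.0, [0, 0, 0], [0, 0, 0]],
])

```text
t: 13.8
position: [572.9, 215.6, 26.7]
eef_rot: [3.14, -0.001, 1.574]
contact_force: [0.4, -0.1, -0.6]
width: 11.8
```

send_rows([
  [0.0, [0, 0, -0.004], [0, 0, 0]],
  [0.0, [0, 0, -0.002], [0, 0, 0]],
  [0.0, [0, 0, -0.001], [0, 0, 0]],
  [0.0, [0, 0, 0], [0, 0, 0]],
  [0.0, [0, 0, 0], [0, 0, 0]],
])

```text
t: 14.3
position: [572.2, 215.2, 18.7]
eef_rot: [-3.142, 0.0, 1.574]
contact_force: [-0.5, -0.4, -0.3]
width: 12.0
```

send_rows([
  [0.0, [0, 0, -0.001], [0, 0, 0]],
  [0.024, [0, 0, 0], [0, 0, 0]],
  [0.024, [0, 0, 0], [0, 0, 0]],
  [0.024, [0, 0, 0], [0, 0, 0]],
  [0.024, [0, 0, 0.01], [0, 0, 0]],
  [0.024, [0, 0, 0.03], [0, 0, 0]],
  [0.024, [0, 0, 0.04], [0, 0, 0]],
  [0.024, [0, 0, 0.04], [0, 0, 0]],
  [0.024, [0, 0, 0.04], [0, 0, 0]],
  [0.03, [-0.01, 0, 0.04], [0, 0, 0]],
])

```text
t: 15.3
position: [562.7, 214.9, 220.2]
eef_rot: [3.14, -0.0, 1.573]
contact_force: [0.2, -0.2, -0.3]
width: 28.6
```

send_rows([
  [0.035, [-0.02, 0, 0.03], [0, 0, -4]],
  [0.035, [-0.03, 0, 0.03], [0, 0, -8]],
  [0.035, [-0.04, 0, 0.03], [0, 0, -8]],
  [0.035, [-0.04, 0, 0.0], [0, 0, -8]],
  [0.035, [-0.03, 0, 0.0], [0, 0, -8]],
  [0.035, [-0.01, 0, 0.0], [0, 0, -8]],
  [0.035, [0, 0, 0.0], [0, 0, -8]],
  [0.035, [0, 0, 0.0], [0, 0, -8]],
  [0.035, [0, 0, 0.0], [0, 0, -8]],
  [0.035, [0, 0, 0.0], [0, 0, -8]],
])

```text
t: 16.3
position: [392.0, 215.2, 308.5]
eef_rot: [-3.141, -0.001, 0.242]
contact_force: [-0.4, 0.2, -0.5]
width: 34.8
```

Run:
```python
from h import *
s=state();print(s['position'],s['eef_rot'],s['contact_force'],s['width'],s['joints'].round(2))
w=snap('wrist','wrist7')
w=snap('side','side7')
w=snap('top','top7')
```

```text
[391.99224503 215.1538947  308.49897887] [-3.14115892e+00 -9.52536993e-04  2.41660599e-01] [-0.422873    0.16962125 -0.50955487] 34.841913639695555 [-0.64  0.03  0.03  1.88 -0.    1.23 -0.37]
```

View pics/wrist7.png

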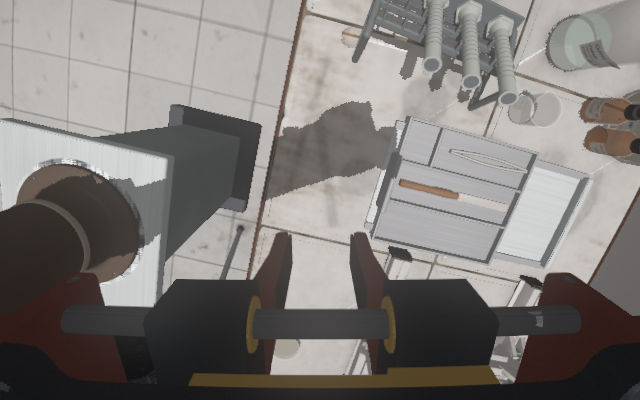

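View pics/side7.png

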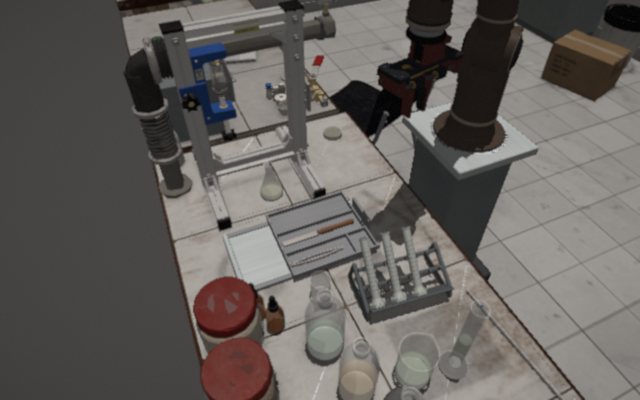

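send_rows([
  [0.035, [0.02, 0.01, 0], [0, 0, -7]],
  [0.035, [0.03, 0.01, 0], [0, 0, -7]],
  [0.035, [0.03, 0.01, 0], [0, 0, -6]],
  [0.035, [0.03, 0.01, 0], [7.45, -0.82, 0]],
  [0.035, [0.03, 0.01, 0], [7.45, -0.82, 0]],
  [0.035, [0.02, 0.01, -0.01], [7.45, -0.82, 0]],
  [0.035, [0.01, 0.01, -0.02], [7.45, -0.82, 0]],
  [0.035, [0, 0, -0.02], [7.45, -0.82, 0]],
  [0.035, [0, 0, -0.02], [7.45, -0.82, 0]],
  [0.035, [0, 0, -0.02], [0, 0, 0]],
])

```text
t: 17.45
position: [562.3, 281.5, 216.2]
eef_rot: [-2.365, -0.005, -0.106]
contact_force: [0.4, -0.6, -0.9]
width: 35.0
```

```bash
cat >> h.py <<'E'
from scipy.spatial.transform import Rotation as Ro
def st():
    s=state(); R=Ro.from_euler('xyz',s['eef_rot']).as_matrix()
    print('t',round(s['t'],2),'pos',s['position'].round(1),'x',R[:,0].round(3),'z',R[:,2].round(3),'F',s['contact_force'].round(1),'w',round(s['width'],1),'q',s['joints'].round(2)); return s,R
E
python3 - <<'E'
from h import *
st()
w=snap('wrist','wrist8')
w=snap('side','side8')
E
```

```text
t 17.45 pos [562.3 281.5 216.2] x [ 0.994 -0.106  0.005] z [ 0.078  0.697 -0.713] F [ 0.4 -0.6 -0.9] w 35.0 q [-0.09  0.39 -0.07  1.93 -1.01  0.89  0.43]
```

View pics/wrist8.png

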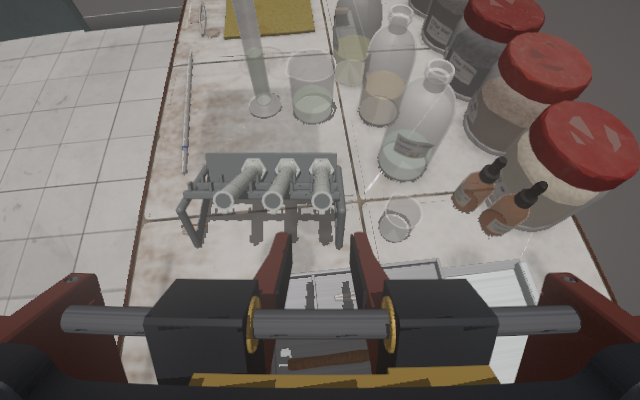

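View pics/side8.png

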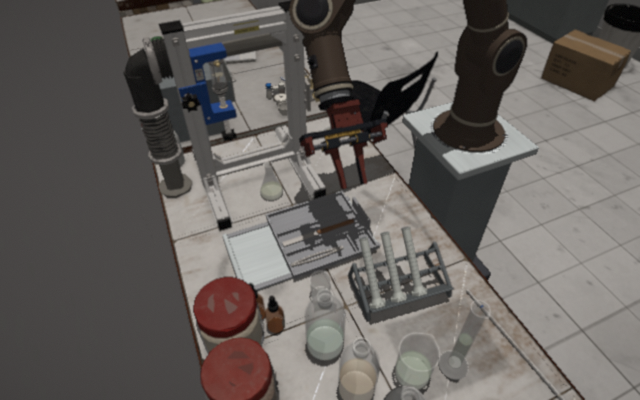

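Run:
```python
from h import *
W=load('wrist8')
im=cv2.resize(W['pixels'][140:260,170:370,::-1],None,fx=4,fy=4,interpolation=cv2.INTER_CUBIC);cv2.imwrite('pics/w8c.png',im)
for p in [(322,200),(273,201),(224,200)]: print(onplane(W,*p,132).round(1))
```

```text
[573.1 357.  132. ]
[525.6 360.8 132. ]
[477.8 366.8 132. ]
```

View pics/w8c.png

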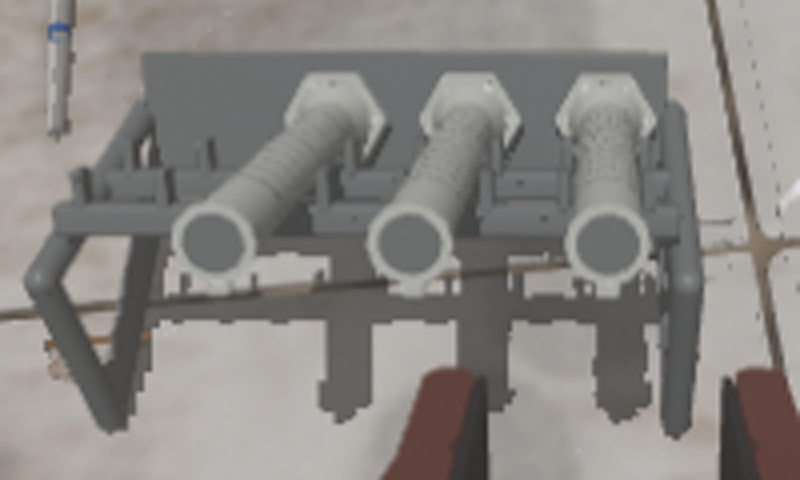

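send_rows([
  [0.033, [0.003, 0.01, -0.015], [0, 0, 0]],
  [0.033, [0.003, 0.02, -0.025], [0, 0, 0]],
  [0.033, [0.002, 0.02, -0.02], [0, 0, 0]],
  [0.033, [0.001, 0.01, -0.01], [0, 0, 0]],
  [0.033, [0, 0, 0], [0, 0, 0]],
])

```text
t: 18.05
position: [570.1, 348.1, 149.4]
eef_rot: [-2.365, -0.005, -0.097]
contact_force: [0.3, 0.7, 0.5]
width: 33.0
```

Run:
```python
from h import *
s,R=st()
rim=np.array([573,356.2,132]);a=np.array([-.077,-.703,.707]); e=s['position']-rim; print('along',e@a,'tool frame off',R.T@(e-(e@a)*a))
w=snap('wrist','wrist9')
w=snap('side','side9')
```

```text
t 18.05 pos [570.1 348.1 149.4] x [ 0.995 -0.097  0.005] z [ 0.072  0.697 -0.713] F [0.3 0.7 0.5] w 33.0 q [-0.02  0.53 -0.32  1.92 -1.02  0.67  0.44]
along 18.253010642876536 tool frame off [-1.96354675 -6.44148357 -0.0496663 ]
```

View pics/wrist9.png

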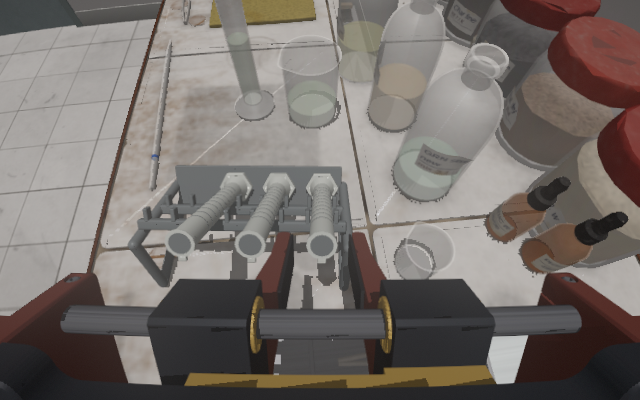

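Run:
```python
from h import *
W=load('wrist9')
for p in [(322.5,244),(251,244),(180,244)]: print(onplane(W,*p,132).round(1))
im=cv2.resize(W['pixels'][170:300,150:400,::-1],None,fx=3.2,fy=3.2,interpolation=cv2.INTER_CUBIC);cv2.imwrite('pics/w9c.png',im)
```

```text
[573.3 356.7 132. ]
[525.4 361.2 132. ]
[477.1 365.5 132. ]
```

View pics/w9c.png

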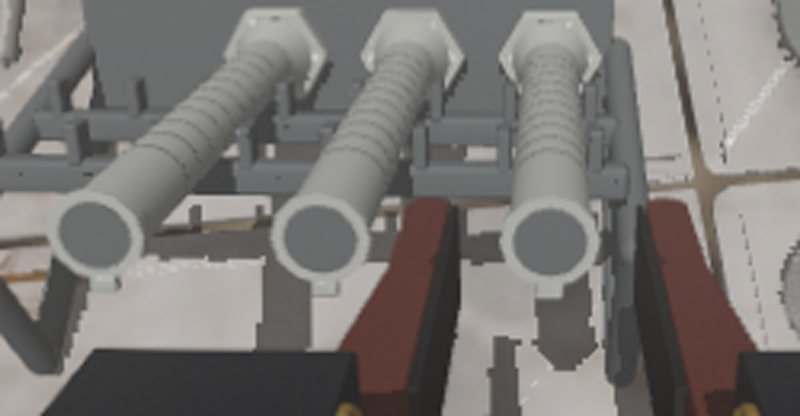

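send_rows([
  [0.033, [0.002, -0.0045, -0.0045], [0, 0, 0]],
  [0.033, [0.001, 0.007, -0.007], [0, 0, 0]],
  [0.033, [0.001, 0.012, -0.012], [0, 0, 0]],
  [0.033, [0.001, 0.012, -0.012], [0, 0, 0]],
  [0.033, [0.001, 0.01, -0.01], [0, 0, 0]],
  [0.033, [0.001, 0.005, -0.005], [0, 0, 0]],
  [0.033, [0, 0, 0], [0, 0, 0]],
])

```text
t: 18.85
position: [577.5, 387.5, 97.8]
eef_rot: [-2.366, -0.003, -0.102]
contact_force: [-0.9, -0.4, -0.2]
width: 33.4
```

```bash
cat >> h.py <<'E'
RIM=dict(d=np.array([573.2,356.4,132]),c=np.array([525.2,361.2,132]),b=np.array([477.3,366,132]));AX=np.array([-.077,-.703,.707])
def off(n):
    s,R=st(); e=s['position']-RIM[n]; print('along',(e@AX).round(1),'tool off',(R.T@(e-(e@AX)*AX)).round(1))
E
python3 - <<'E'
from h import *
off('d'); snap('wrist','wrist10'); snap('side','side10')
E
```

```text
t 18.85 pos [577.5 387.5  97.8] x [ 0.995 -0.102  0.003] z [ 0.074  0.696 -0.714] F [-0.9 -0.4 -0.2] w 33.4 q [-0.    0.65 -0.44  1.89 -1.02  0.52  0.46]
along -46.4 tool off [0.9 2.  0. ]
```

View pics/wrist10.png

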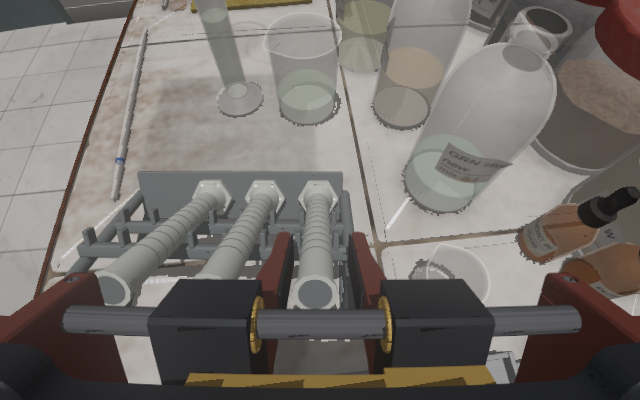

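View pics/side10.png

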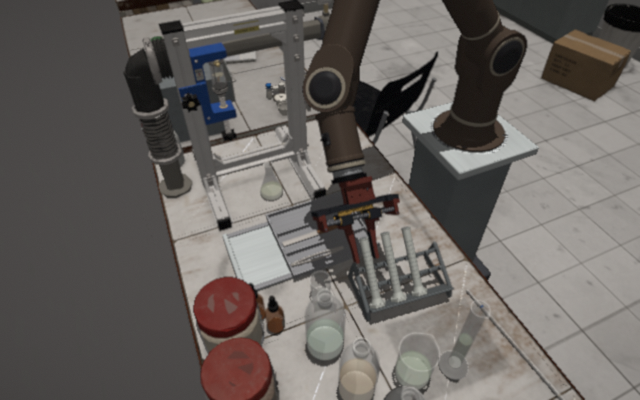

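send_rows([
  [0.0, [-0.001, 0.001, 0.001], [0, 0, 0]],
  [0.0, [0, 0, 0], [0, 0, 0]],
  [0.0, [0, 0, 0], [0, 0, 0]],
  [0.0, [0, 0, 0], [0, 0, 0]],
  [0.0, [0, 0, 0], [0, 0, 0]],
], force=20)

```text
t: 19.45
position: [576.8, 388.0, 99.9]
eef_rot: [-2.366, -0.005, -0.102]
contact_force: [-2.2, -2.7, 4.2]
width: 17.6
```

send_rows([
  [0.0, [0, 0, 0.008], [0, 0, 0]],
  [0.0, [0, 0, 0.015], [0, 0, 0]],
  [0.0, [0, 0, 0.025], [0, 0, 0]],
  [0.0, [0, 0, 0.03], [0, 0, 0]],
  [0.0, [0, 0, 0.03], [0, 0, 0]],
  [0.0, [0, 0, 0.02], [0, 0, 0]],
  [0.0, [0, 0, 0.0], [0, 0, 0]],
])

```text
t: 20.15
position: [578.3, 388.7, 231.5]
eef_rot: [-2.365, -0.01, -0.103]
contact_force: [0.0, 0.7, 0.2]
width: 17.7
```

Run:
```python
from h import *
st(); snap('wrist','wrist11'); snap('side','side11')
```

```text
t 20.15 pos [578.3 388.7 231.5] x [ 0.995 -0.103  0.01 ] z [ 0.079  0.697 -0.713] F [0.  0.7 0.2] w 17.7 q [-0.07  0.44 -0.34  1.82 -0.89  0.72  0.18]
```

View pics/side11.png

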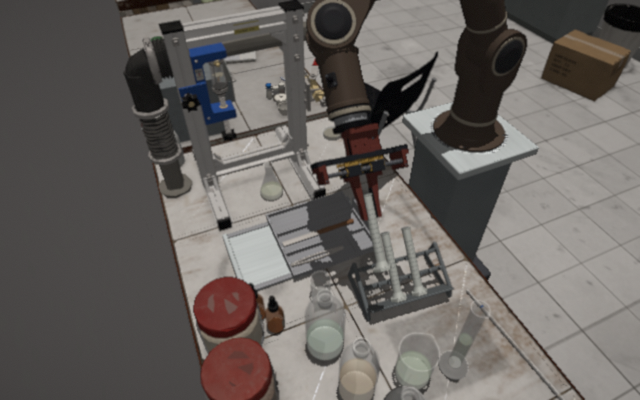

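View pics/wrist11.png

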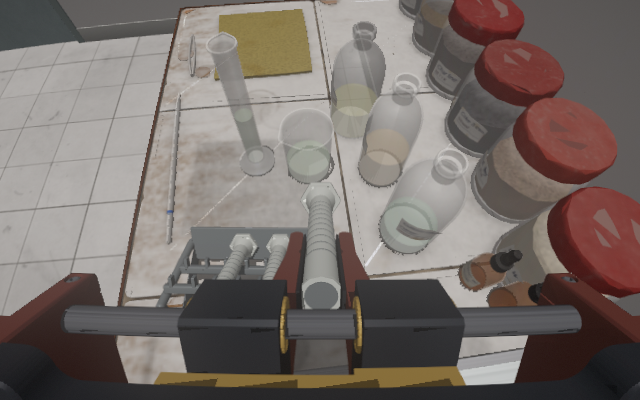

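send_rows([
  [0.0, [0.005, -0.01, 0.01], [-5, 0.53, 0]],
  [0.0, [0.01, -0.02, 0.01], [-7.5, 0.8, 0]],
  [0.0, [0.01, -0.025, 0], [-7.5, 0.8, 0]],
  [0.0, [0.01, -0.025, 0], [-7.5, 0.8, 0]],
  [0.0, [0.01, -0.03, 0], [-7.5, 0.8, 0]],
  [0.0, [0.01, -0.03, 0], [-7.0, 0.75, 0]],
  [0.0, [0.01, -0.03, 0], [-3, 0.3, 0]],
  [0.0, [0.01, -0.025, 0], [0, 0, 3]],
  [0.0, [0.01, -0.02, -0.02], [0, 0, 3]],
  [0.0, [0.008, -0.015, -0.02], [0, 0, 0]],
])

```text
t: 21.25
position: [670.2, 156.2, 205.3]
eef_rot: [3.126, 0.001, 0.005]
contact_force: [0.5, 0.3, -1.0]
width: 17.6
```

send_rows([
  [0.0, [0.005, -0.01, -0.02], [0, 0, 0]],
  [0.0, [0, 0, -0.01], [0, 0, 0]],
  [0.0, [0, 0, 0], [0, 0, 0]],
])

```text
t: 21.55
position: [673.3, 148.1, 174.3]
eef_rot: [3.126, 0.004, 0.004]
contact_force: [0.0, -0.1, -1.4]
width: 18.0
```

Run:
```python
from h import *
st(); snap('wrist','wrist12'); snap('side','side12')
```

```text
t 21.55 pos [673.3 148.1 174.3] x [ 1.     0.004 -0.004] z [-0.004 -0.015 -1.   ] F [ 0.  -0.1 -1.4] w 18.0 q [-0.33  0.56  0.06  1.47 -0.02  1.12 -0.27]
```

View pics/side12.png

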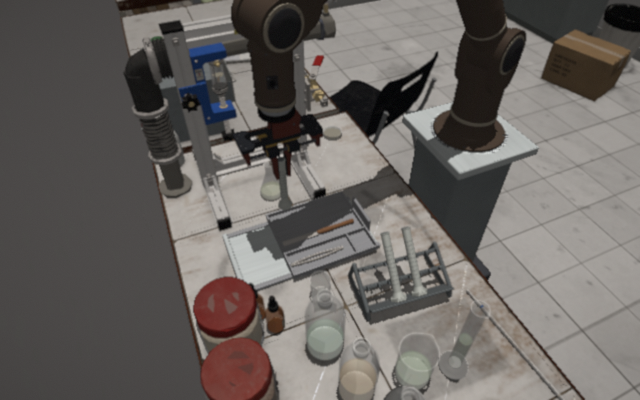

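View pics/wrist12.png

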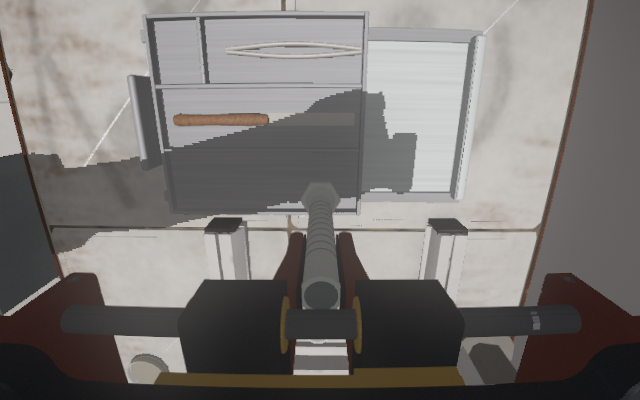

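Run:
```python
from h import *
W=load('wrist12'); S=load('side12')
im=cv2.resize(W['pixels'][160:320,240:400,::-1],None,fx=3.7,fy=3.7,interpolation=cv2.INTER_CUBIC);cv2.imwrite('pics/w12c.png',im)
im=cv2.resize(S['pixels'][100:230,220:380,::-1],None,fx=4,fy=4,interpolation=cv2.INTER_CUBIC);cv2.imwrite('pics/s12c.png',im)
print(proj(W,(673.3,148.1,81)),proj(W,(673.3,148.1,74)),proj(W,(673.3,148.1,219)))
print(proj(S,(673.3,148.1,74)))
```

```text
[319.86014626 199.48645867] [319.90545538 197.1092462 ] [318.08399473 292.89163247]
[284.58245386 205.53221589]
```

View pics/w12c.png

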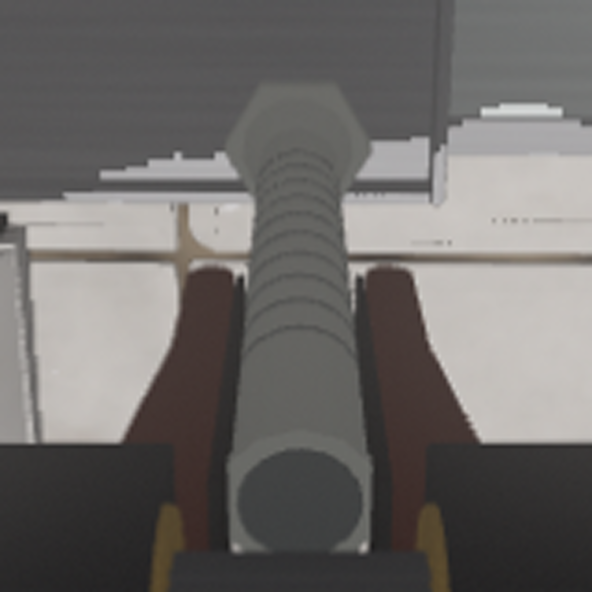

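View pics/s12c.png

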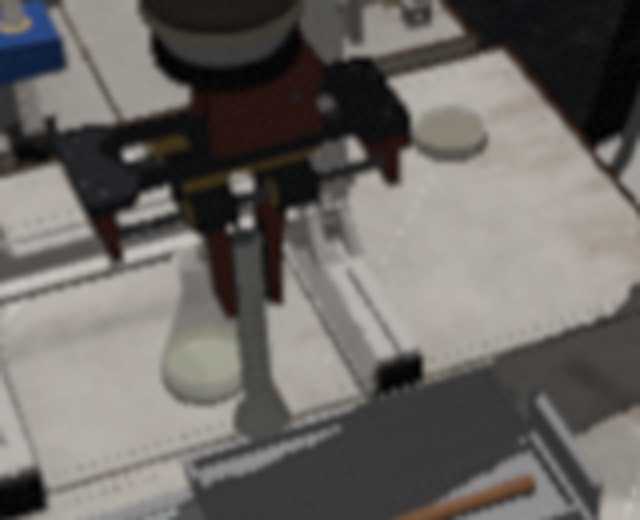

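send_rows([
  [0.0, [0.001, -0.001, -0.01], [0.5, -0.2, 0]],
  [0.0, [0, 0, -0.02], [0, 0, 0]],
  [0.0, [0, 0, -0.015], [0, 0, 0]],
  [0.0, [0, 0, -0.006], [0, 0, 0]],
  [0.0, [0, 0, -0.002], [0, 0, 0]],
  [0.0, [0, 0, 0], [0, 0, 0]],
  [0.0, [0, 0, 0], [0, 0, 0]],
])

```text
t: 22.35
position: [676.4, 147.3, 125.3]
eef_rot: [3.136, -0.006, 0.004]
contact_force: [0.5, 1.5, -0.1]
width: 17.7
```

send_rows([
  [0.0, [-0.001, 0, -0.003], [0, 0.3, 0]],
  [0.0, [0, 0, -0.002], [0, 0, 0]],
  [0.0, [0, 0, -0.001], [0, 0, 0]],
  [0.0, [0, 0, 0], [0, 0, 0]],
])

```text
t: 22.75
position: [674.8, 147.0, 118.2]
eef_rot: [3.136, 0.001, 0.004]
contact_force: [-0.4, -0.1, -0.7]
width: 17.8
```

send_rows([
  [0.0, [0, 0, -0.001], [0, 0, 0]],
  [0.0, [0, 0, -0.001], [0, 0, 0]],
  [0.0, [0, 0, -0.0005], [0, 0, 0]],
  [0.0, [0, 0, 0], [0, 0, 0]],
])

```text
t: 23.15
position: [674.8, 147.0, 115.8]
eef_rot: [3.136, 0.001, 0.004]
contact_force: [-0.1, 0.9, -1.4]
width: 17.9
```

send_rows([
  [0.0, [0, 0, -0.001], [0, 0, 0]],
  [0.0, [0, 0, 0], [0, 0, 0]],
])

```text
t: 23.35
position: [674.9, 147.0, 114.8]
eef_rot: [3.136, 0.001, 0.004]
contact_force: [0.4, -0.3, 0.6]
width: 17.6
```

send_rows([
  [0.0, [0, 0, -0.001], [0, 0, 0]],
  [0.0, [0, 0, 0], [0, 0, 0]],
])

```text
t: 23.55
position: [675.0, 147.2, 114.3]
eef_rot: [3.136, 0.0, 0.004]
contact_force: [-1.3, 0.6, 1.6]
width: 17.3
```

send_rows([
  [0.0, [0, 0, -0.0005], [0, 0, 0]],
  [0.018, [0, 0, 0], [0, 0, 0]],
  [0.019, [0, 0, 0], [0, 0, 0]],
  [0.02, [0, 0, 0], [0, 0, 0]],
  [0.022, [0, 0, 0], [0, 0, 0]],
  [0.026, [0, 0, 0], [0, 0, 0]],
  [0.032, [0, 0, 0], [0, 0, 0]],
  [0.035, [0, 0, 0], [0, 0, 0]],
])

```text
t: 24.35
position: [674.9, 147.1, 113.3]
eef_rot: [3.136, 0.001, 0.004]
contact_force: [0.4, -0.6, -0.1]
width: 34.3
```

Run:
```python
from h import *
st(); snap('wrist','wrist13'); snap('side','side13')
W=load('wrist13')
im=cv2.resize(W['pixels'][160:320,240:400,::-1],None,fx=3.7,fy=3.7,interpolation=cv2.INTER_CUBIC);cv2.imwrite('pics/w13c.png',im)
```

```text
t 24.35 pos [674.9 147.1 113.3] x [ 1.     0.004 -0.001] z [-0.001 -0.006 -1.   ] F [ 0.4 -0.6 -0.1] w 34.3 q [-0.32  0.62  0.05  1.53 -0.03  1.   -0.26]
```

View pics/w13c.png

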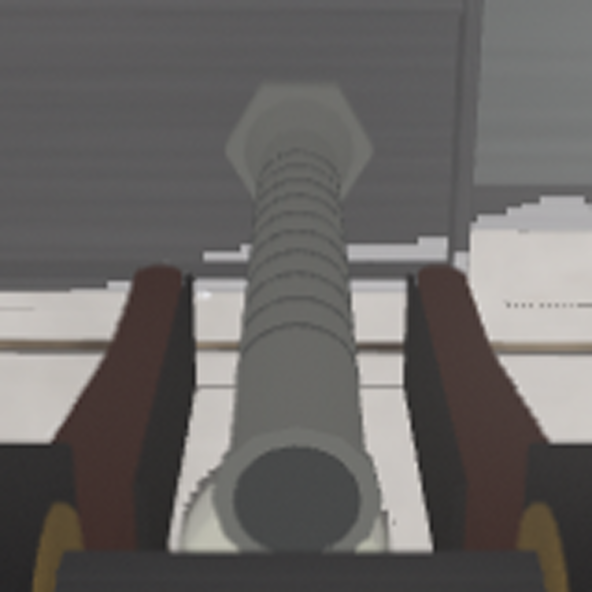

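send_rows([
  [0.035, [0, 0, 0.01], [0, 0, 0]],
  [0.035, [0, 0, 0.02], [0, 0, 0]],
  [0.035, [0, 0, 0.03], [0, 0, 0]],
  [0.035, [0, 0, 0.03], [0, 0, 0]],
  [0.035, [-0.005, 0.01, 0.02], [0, 0, 0]],
  [0.035, [-0.025, 0.03, 0.0], [0, 0, -3]],
  [0.035, [-0.025, 0.03, 0.0], [0, 0, -3.5]],
  [0.035, [-0.03, 0.03, 0.0], [7.45, -0.82, 0]],
  [0.035, [-0.03, 0.025, 0.0], [7.45, -0.82, 0]],
  [0.035, [-0.02, 0.01, 0.0], [7.45, -0.82, 0]],
])

```text
t: 25.45
position: [537.7, 285.9, 225.4]
eef_rot: [-2.749, -0.002, -0.104]
contact_force: [0.4, 0.3, -0.4]
width: 34.9
```

send_rows([
  [0.035, [-0.015, 0.01, 0], [7.45, -0.82, 0]],
  [0.035, [-0.01, 0, 0], [7.45, -0.82, 0]],
  [0.035, [0, 0, 0], [7.45, -0.82, 0]],
  [0.035, [0, 0, 0], [0, 0, 0]],
])

```text
t: 25.85
position: [515.8, 287.8, 221.9]
eef_rot: [-2.369, 0.003, -0.115]
contact_force: [0.1, -0.2, 0.4]
width: 34.9
```

Run:
```python
from h import *
off('c'); snap('wrist','wrist14'); snap('side','side14')
```

```text
t 25.85 pos [515.8 287.8 221.9] x [ 0.993 -0.115 -0.003] z [ 0.078  0.694 -0.716] F [ 0.1 -0.2  0.4] w 34.9 q [ 0.04  0.32 -0.26  2.02 -0.98  0.81  0.38]
along 115.9 tool off [ -1.4 -11.3  -0.2]
```

View pics/wrist14.png

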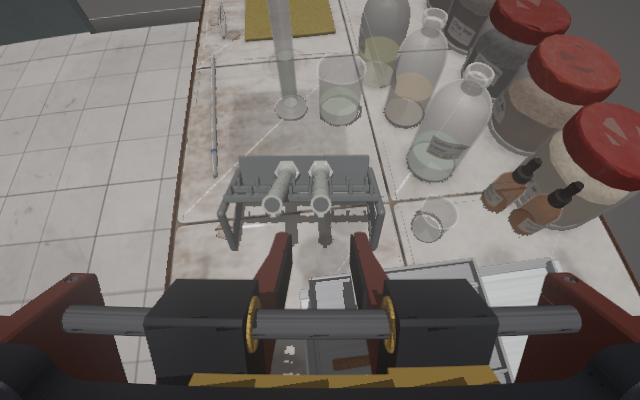

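View pics/side14.png

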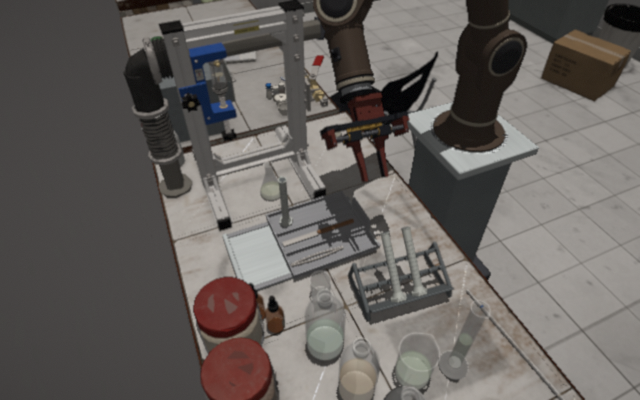

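send_rows([
  [0.033, [0.002, 0.007, -0.015], [0, 0, 0.5]],
  [0.033, [0.002, 0.02, -0.025], [0, 0, 0]],
  [0.033, [0.002, 0.02, -0.022], [0, 0, 0]],
  [0.033, [0.001, 0.01, -0.012], [0, 0, 0]],
  [0.033, [0, 0, 0], [0, 0, 0]],
])

```text
t: 26.45
position: [520.4, 352.8, 149.1]
eef_rot: [-2.37, 0.003, -0.094]
contact_force: [-0.4, -1.5, -0.3]
width: 33.0
```

Run:
```python
from h import *
off('c'); snap('wrist','wrist15')
W=load('wrist14')
for p in [(320.5,205),(272.5,205)]: print(onplane(W,*p,132).round(1))
W=load('wrist15');im=cv2.resize(W['pixels'][170:300,150:400,::-1],None,fx=3.2,fy=3.2,interpolation=cv2.INTER_CUBIC);cv2.imwrite('pics/w15c.png',im)
```

```text
t 26.45 pos [520.4 352.8 149.1] x [ 0.996 -0.094 -0.003] z [ 0.063  0.694 -0.717] F [-0.4 -1.5 -0.3] w 33.0 q [ 0.06  0.49 -0.46  2.01 -1.01  0.58  0.43]
along 18.3 tool off [-3.8 -5.8 -0. ]
[524.8 360.3 132. ]
[477.7 365.7 132. ]
```

View pics/w15c.png

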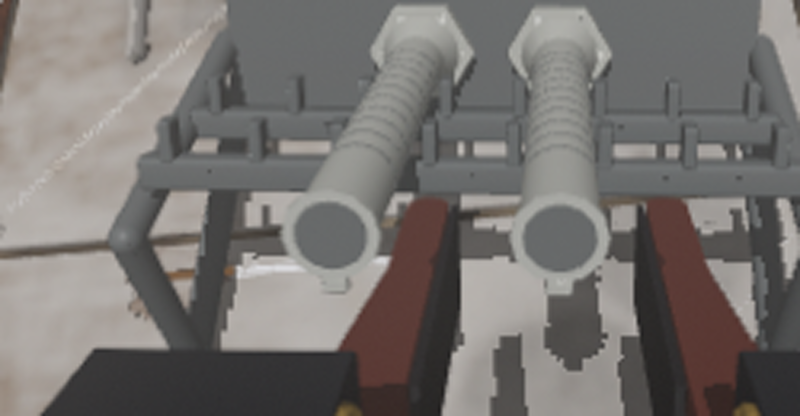

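send_rows([
  [0.033, [0.0035, -0.0045, -0.004], [0, 0, -0.7]],
  [0.033, [0.001, 0.007, -0.007], [0, 0, 0]],
  [0.033, [0.001, 0.012, -0.012], [0, 0, 0]],
  [0.033, [0.001, 0.012, -0.012], [0, 0, 0]],
  [0.033, [0.001, 0.01, -0.01], [0, 0, 0]],
  [0.033, [0.001, 0.005, -0.004], [0, 0, 0]],
  [0.033, [0, 0, 0], [0, 0, 0]],
])

```text
t: 27.2
position: [530.4, 391.1, 100.0]
eef_rot: [-2.37, 0.002, -0.111]
contact_force: [-0.3, 0.3, 0.9]
width: 33.1
```

Run:
```python
from h import *
off('c'); snap('wrist','wrist16')
```

```text
t 27.2 pos [530.4 391.1 100. ] x [ 0.994 -0.111 -0.002] z [ 0.076  0.693 -0.717] F [-0.3  0.3  0.9] w 33.1 q [ 0.08  0.63 -0.59  2.   -1.02  0.41  0.45]
along -44.0 tool off [1.9 1.2 0. ]
```

View pics/wrist16.png

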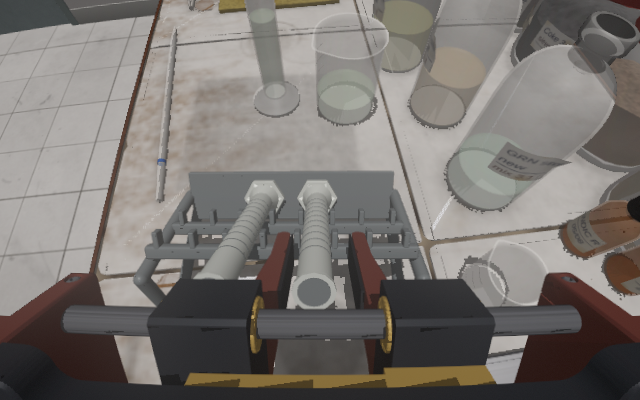

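send_rows([
  [0.033, [-0.0015, 0.001, -0.001], [0, 0, 0]],
  [0.0, [0, 0, 0], [0, 0, 0]],
  [0.0, [0, 0, 0], [0, 0, 0]],
  [0.0, [0, 0, 0], [0, 0, 0]],
  [0.0, [0, 0, 0], [0, 0, 0]],
  [0.0, [0, 0, 0], [0, 0, 0]],
], force=20)

```text
t: 27.85
position: [528.8, 391.6, 99.4]
eef_rot: [-2.37, 0.001, -0.111]
contact_force: [-1.1, -1.5, 2.9]
width: 17.5
```

Run:
```python
from h import *
off('c')
```

```text
t 27.85 pos [528.8 391.6  99.4] x [ 0.994 -0.111 -0.001] z [ 0.077  0.693 -0.717] F [-1.1 -1.5  2.9] w 17.5 q [ 0.09  0.63 -0.6   2.   -1.02  0.4   0.45]
along -44.7 tool off [0.3 1.4 0. ]
```

send_rows([
  [0.0, [0, 0, 0.008], [0, 0, 0]],
  [0.0, [0, 0, 0.015], [0, 0, 0]],
  [0.0, [0, 0, 0.025], [0, 0, 0]],
  [0.0, [0, 0, 0.03], [0, 0, 0]],
  [0.0, [0, 0, 0.03], [0, 0, 0]],
  [0.0, [0, 0, 0.02], [0, 0, 0]],
  [0.0, [0, 0, 0.0], [0, 0, 0]],
])

```text
t: 28.55
position: [530.1, 392.5, 231.2]
eef_rot: [-2.368, -0.005, -0.111]
contact_force: [0.7, 0.7, -0.5]
width: 17.7
```

Run:
```python
from h import *
st(); snap('wrist','wrist17'); snap('side','side17')
```

```text
t 28.55 pos [530.1 392.5 231.2] x [ 0.994 -0.111  0.005] z [ 0.081  0.694 -0.716] F [ 0.7  0.7 -0.5] w 17.7 q [ 0.01  0.39 -0.48  1.92 -0.88  0.64  0.15]
```

View pics/wrist17.png

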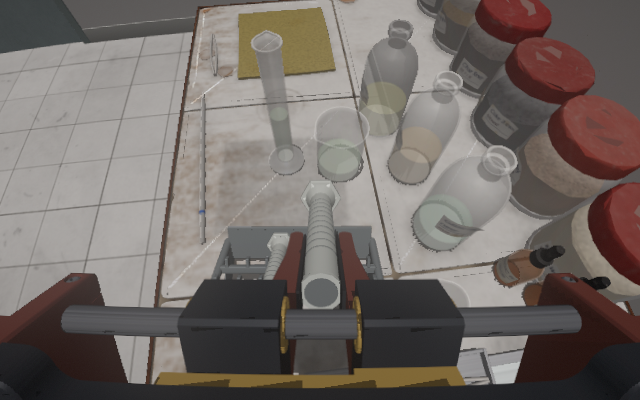

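View pics/side17.png

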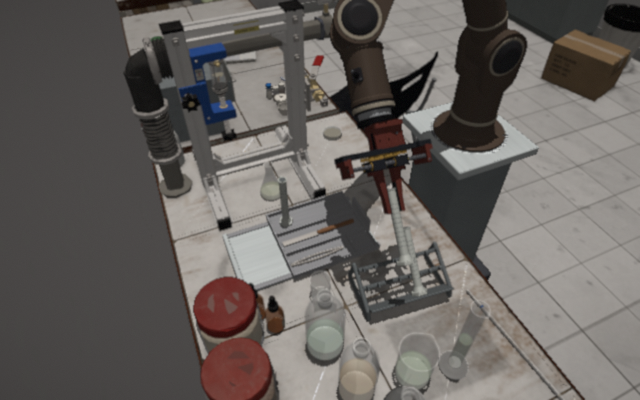

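send_rows([
  [0.0, [0.005, -0.01, 0.01], [-5, 0.53, 0]],
  [0.0, [0.01, -0.02, 0.01], [-7.5, 0.8, 0]],
  [0.0, [0.01, -0.025, 0], [-7.5, 0.8, 0]],
  [0.0, [0.01, -0.025, 0], [-7.5, 0.8, 0]],
  [0.0, [0.01, -0.03, 0], [-7.5, 0.8, 0]],
  [0.0, [0.01, -0.03, 0], [-7.0, 0.75, 0]],
  [0.0, [0.01, -0.03, 0], [-2.5, 0.2, 0]],
  [0.0, [0.01, -0.03, 0], [0, 0, 3]],
  [0.0, [0.006, -0.02, -0.02], [0, 0, 3]],
  [0.0, [0.003, -0.015, -0.02], [0, 0, 0]],
])

```text
t: 29.65
position: [613.1, 154.7, 205.1]
eef_rot: [3.131, -0.002, -0.005]
contact_force: [0.1, 0.4, -2.1]
width: 17.9
```

send_rows([
  [0.0, [0, -0.01, -0.02], [0, 0, 0]],
  [0.0, [0, 0, -0.01], [0, 0, 0]],
  [0.0, [0, 0, 0], [0, 0, 0]],
])

```text
t: 29.95
position: [611.5, 146.7, 174.5]
eef_rot: [3.131, 0.001, -0.006]
contact_force: [0.1, 0.3, -0.4]
width: 17.8
```

Run:
```python
from h import *
st(); snap('wrist','wrist18'); snap('side','side18')
```

```text
t 29.95 pos [611.5 146.7 174.5] x [ 1.    -0.006 -0.001] z [-0.001 -0.01  -1.   ] F [ 0.1  0.3 -0.4] w 17.8 q [-0.27  0.46 -0.07  1.63  0.04  1.05 -0.36]
```

View pics/wrist18.png

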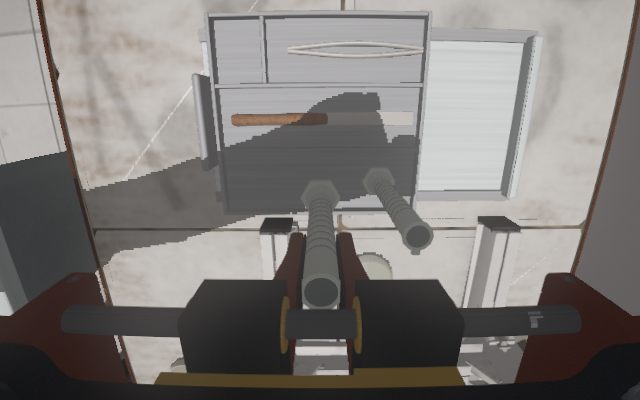

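View pics/side18.png

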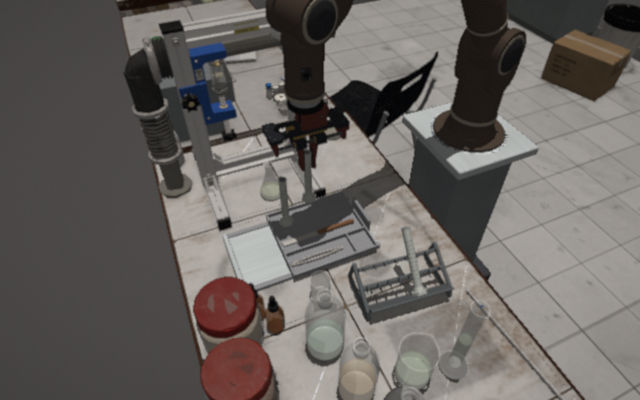

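send_rows([
  [0.0, [0, 0, -0.01], [0, 0, 0]],
  [0.0, [0, 0, -0.02], [0, 0, 0]],
  [0.0, [0, 0, -0.014], [0, 0, 0]],
  [0.0, [0, 0, -0.006], [0, 0, 0]],
  [0.0, [0, 0, -0.002], [0, 0, 0]],
  [0.0, [0, 0, -0.001], [0, 0, 0]],
  [0.0, [0, 0, 0], [0, 0, 0]],
])

```text
t: 30.75
position: [613.3, 146.8, 124.8]
eef_rot: [3.132, -0.005, -0.006]
contact_force: [0.2, 0.3, -0.2]
width: 17.3
```

send_rows([
  [0.0, [0, 0, -0.001], [0, 0, 0]],
  [0.0, [0, 0, -0.001], [0, 0, 0]],
  [0.0, [0, 0, 0], [0, 0, 0]],
])

```text
t: 31.05
position: [612.9, 146.6, 122.4]
eef_rot: [3.132, -0.004, -0.006]
contact_force: [0.1, -0.7, -0.4]
width: 17.9
```

send_rows([
  [0.0, [-0.001, 0, -0.003], [0, 0.2, 0]],
  [0.0, [0, 0, -0.001], [0, 0, 0]],
  [0.0, [0, 0, -0.0005], [0, 0, 0]],
  [0.0, [0, 0, 0], [0, 0, 0]],
])

```text
t: 31.45
position: [611.9, 146.7, 117.6]
eef_rot: [3.132, -0.0, -0.006]
contact_force: [0.7, -0.7, -0.4]
width: 18.0
```

send_rows([
  [0.0, [0, 0, -0.001], [0, 0, 0]],
  [0.0, [0, 0, 0], [0, 0, 0]],
])

```text
t: 31.65
position: [611.9, 146.7, 116.6]
eef_rot: [3.132, -0.0, -0.006]
contact_force: [-0.4, -0.1, -1.4]
width: 17.5
```

send_rows([
  [0.0, [0, 0, -0.001], [0, 0, 0]],
  [0.0, [0, 0, 0], [0, 0, 0]],
])

```text
t: 31.85
position: [611.9, 146.6, 115.6]
eef_rot: [3.132, -0.0, -0.006]
contact_force: [-0.2, 0.7, 0.1]
width: 17.8
```

send_rows([
  [0.0, [0, 0, -0.001], [0, 0, 0]],
  [0.0, [0, 0, 0], [0, 0, 0]],
])

```text
t: 32.05
position: [612.1, 146.8, 115.1]
eef_rot: [3.132, -0.001, -0.006]
contact_force: [-0.6, -0.2, 3.1]
width: 17.5
```

send_rows([
  [0.0, [0, 0, -0.0005], [0, 0, 0]],
  [0.0, [0, 0, 0], [0, 0, 0]],
])

```text
t: 32.25
position: [612.2, 146.9, 115.1]
eef_rot: [3.132, -0.001, -0.006]
contact_force: [-1.2, 0.1, 6.0]
width: 17.7
```

send_rows([
  [0.0, [0, 0, 0.0007], [0, 0, 0]],
  [0.018, [0, 0, 0], [0, 0, 0]],
  [0.019, [0, 0, 0], [0, 0, 0]],
  [0.02, [0, 0, 0], [0, 0, 0]],
  [0.022, [0, 0, 0], [0, 0, 0]],
  [0.026, [0, 0, 0], [0, 0, 0]],
  [0.032, [0, 0, 0], [0, 0, 0]],
  [0.035, [0, 0, 0], [0, 0, 0]],
  [0.035, [0, 0, 0.01], [0, 0, 0]],
  [0.035, [0, 0, 0.02], [0, 0, 0]],
])

```text
t: 33.25
position: [611.0, 146.4, 144.4]
eef_rot: [3.131, 0.002, -0.006]
contact_force: [0.7, 0.6, -0.5]
width: 35.0
```

Run:
```python
from h import *
st(); snap('wrist','wrist19')
```

```text
t 33.25 pos [611.  146.4 144.4] x [ 1.    -0.006 -0.002] z [-0.002 -0.01  -1.   ] F [ 0.7  0.6 -0.5] w 35.0 q [-0.27  0.49 -0.07  1.66  0.05  0.99 -0.36]
```

View pics/wrist19.png

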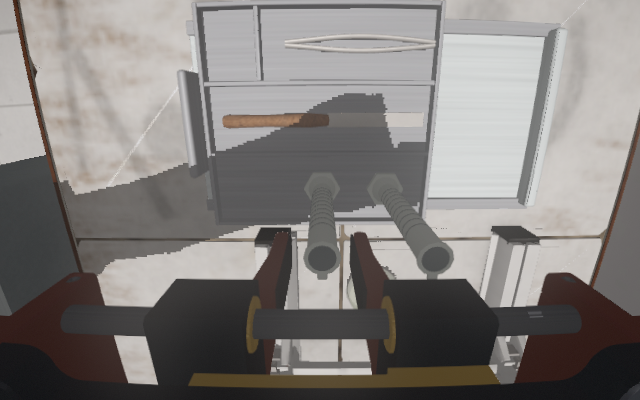

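send_rows([
  [0.035, [0, 0, 0.02], [0, 0, 0]],
  [0.035, [0, 0, 0.03], [0, 0, 0]],
  [0.035, [0, 0.005, 0.03], [0, 0, 0]],
  [0.035, [-0.01, 0.02, 0.0], [0, 0, 0]],
  [0.035, [-0.025, 0.03, 0.0], [0, 0, -3]],
  [0.035, [-0.03, 0.03, 0.0], [0, 0, -3]],
  [0.035, [-0.03, 0.03, 0.0], [7.45, -0.82, 0]],
  [0.035, [-0.025, 0.02, 0.0], [7.45, -0.82, 0]],
  [0.035, [-0.015, 0.01, 0.0], [7.45, -0.82, 0]],
  [0.035, [-0.007, 0, 0], [7.45, -0.82, 0]],
])

```text
t: 34.3
position: [468.8, 293.8, 226.6]
eef_rot: [-2.628, -0.003, -0.107]
contact_force: [-0.7, 0.7, -0.9]
width: 35.1
```

send_rows([
  [0.035, [0, 0, 0], [7.45, -0.82, 0]],
  [0.035, [0, 0, 0], [7.45, -0.82, 0]],
  [0.035, [0, 0, 0], [0, 0, 0]],
])

```text
t: 34.6
position: [469.3, 288.9, 222.9]
eef_rot: [-2.402, 0.006, -0.112]
contact_force: [0.6, -0.6, -0.5]
width: 34.8
```

Run:
```python
from h import *
off('b'); snap('wrist','wrist20'); snap('side','side20')
```

```text
t 34.6 pos [469.3 288.9 222.9] x [ 0.994 -0.112 -0.006] z [ 0.071  0.67  -0.739] F [ 0.6 -0.6 -0.5] w 34.8 q [ 0.06  0.25 -0.31  2.1  -0.96  0.78  0.34]
along 119.0 tool off [ 0.4 -9.5 -0.4]
```

View pics/wrist20.png

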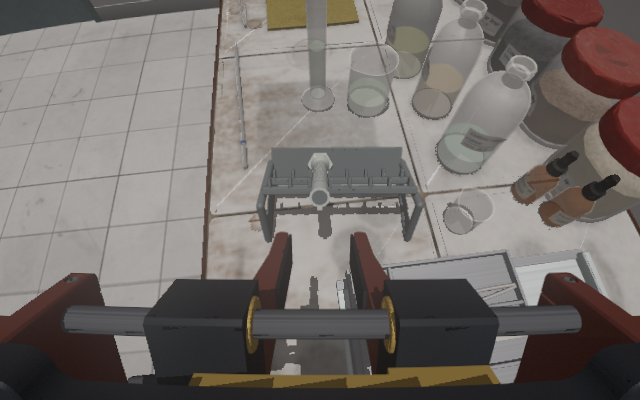

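View pics/side20.png

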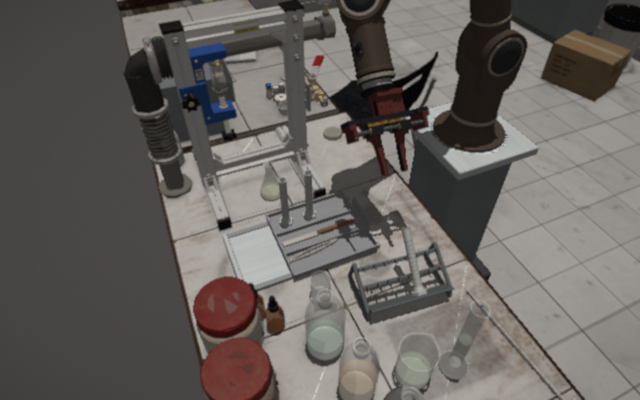

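send_rows([
  [0.033, [0.002, 0.007, -0.015], [1.5, 0, 0]],
  [0.033, [0.002, 0.02, -0.025], [1, 0, 0]],
  [0.033, [0.002, 0.02, -0.022], [0, 0, 0]],
  [0.033, [0.001, 0.01, -0.012], [0, 0, 0]],
  [0.033, [0, 0, 0], [0, 0, 0]],
])

```text
t: 35.2
position: [474.6, 352.1, 150.0]
eef_rot: [-2.36, 0.011, -0.102]
contact_force: [-0.3, -0.5, -0.6]
width: 32.9
```

Run:
```python
from h import *
off('b'); snap('wrist','wrist21')
W=load('wrist20')
for p in [(320,198)]: print(onplane(W,*p,132).round(1))
W=load('wrist21');im=cv2.resize(W['pixels'][170:300,200:450,::-1],None,fx=3.2,fy=3.2,interpolation=cv2.INTER_CUBIC);cv2.imwrite('pics/w21c.png',im)
a=load('side18')['pixels'];b=load('side20')['pixels']
cv2.imwrite('pics/cmp.png',np.vstack([cv2.resize(x[180:280,220:390,::-1],None,fx=3,fy=3,interpolation=cv2.INTER_CUBIC) for x in (a,b)]))
```

```text
t 35.2 pos [474.6 352.1 150. ] x [ 0.995 -0.102 -0.011] z [ 0.064  0.702 -0.709] F [-0.3 -0.5 -0.6] w 32.9 q [ 0.21  0.47 -0.65  2.11 -1.02  0.5   0.44]
along 22.6 tool off [-1.2 -2.7  0. ]
[477.8 365.4 132. ]
```

View pics/w21c.png

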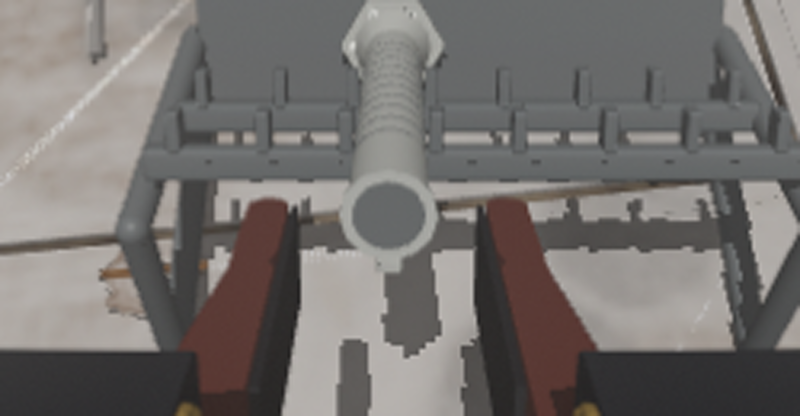

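View pics/cmp.png

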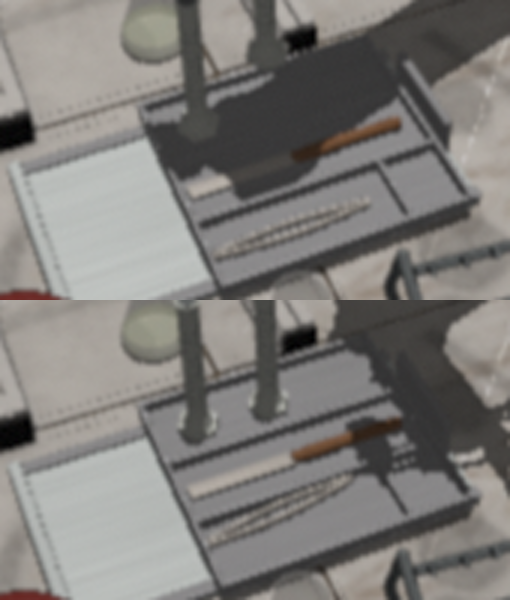

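send_rows([
  [0.033, [0.001, -0.003, -0.003], [0, -0.6, -0.4]],
  [0.033, [0.001, 0.008, -0.008], [0, 0, 0]],
  [0.033, [0.001, 0.012, -0.012], [0, 0, 0]],
  [0.033, [0.001, 0.012, -0.012], [0, 0, 0]],
  [0.033, [0.001, 0.01, -0.01], [0, 0, 0]],
  [0.033, [0.001, 0.005, -0.005], [0, 0, 0]],
  [0.033, [0, 0, 0], [0, 0, 0]],
])

```text
t: 35.95
position: [481.9, 394.0, 100.5]
eef_rot: [-2.359, -0.002, -0.112]
contact_force: [-0.3, -0.7, 0.6]
width: 33.3
```

Run:
```python
from h import *
off('b'); snap('wrist','wrist22')
```

```text
t 35.95 pos [481.9 394.  100.5] x [ 0.994 -0.112  0.002] z [ 0.08   0.701 -0.709] F [-0.3 -0.7  0.6] w 33.3 q [ 0.21  0.64 -0.79  2.1  -1.02  0.27  0.47]
along -42.3 tool off [1.5 2.2 0. ]
```

View pics/wrist22.png

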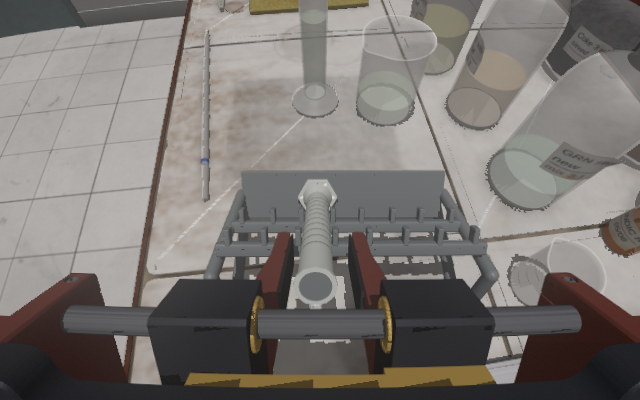

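Slightly off by about 1 mm, fine. Nudge 3 mm deeper and close.

send_rows([
  [0.033, [-0.001, 0.003, -0.002], [0, 0, 0]],
  [0.0, [0, 0, 0], [0, 0, 0]],
  [0.0, [0, 0, 0], [0, 0, 0]],
  [0.0, [0, 0, 0], [0, 0, 0]],
  [0.0, [0, 0, 0], [0, 0, 0]],
  [0.0, [0, 0, 0], [0, 0, 0]],
], force=20)

```text
t: 36.6
position: [480.7, 396.2, 98.2]
eef_rot: [-2.359, -0.001, -0.113]
contact_force: [0.0, -1.0, 0.3]
width: 17.7
```

Run:
```python
from h import *
off('b')
```

```text
t 36.6 pos [480.7 396.2  98.2] x [ 0.994 -0.113  0.001] z [ 0.08   0.701 -0.709] F [ 0.  -1.   0.3] w 17.7 q [ 0.22  0.65 -0.8   2.1  -1.02  0.26  0.47]
along -45.4 tool off [0.1 2.4 0. ]
```

send_rows([
  [0.0, [0, 0, 0.008], [0, 0, 0]],
  [0.0, [0, 0, 0.015], [0, 0, 0]],
  [0.0, [0, 0, 0.025], [0, 0, 0]],
  [0.0, [0, 0, 0.03], [0, 0, 0]],
  [0.0, [0, 0, 0.03], [0, 0, 0]],
  [0.0, [0, 0, 0.02], [0, 0, 0]],
  [0.0, [0, 0, 0.0], [0, 0, 0]],
])

```text
t: 37.3
position: [481.7, 397.0, 229.7]
eef_rot: [-2.357, -0.007, -0.113]
contact_force: [0.4, 0.3, -1.4]
width: 17.6
```

Run:
```python
from h import *
st(); snap('wrist','wrist23'); snap('side','side23')
b=load('side23')['pixels']
cv2.imwrite('pics/s23c.png',cv2.resize(b[160:300,220:420,::-1],None,fx=4,fy=4,interpolation=cv2.INTER_CUBIC))
```

```text
t 37.3 pos [481.7 397.  229.7] x [ 0.994 -0.112  0.007] z [ 0.084  0.701 -0.708] F [ 0.4  0.3 -1.4] w 17.6 q [ 0.13  0.35 -0.65  2.03 -0.9   0.56  0.16]
```

View pics/s23c.png

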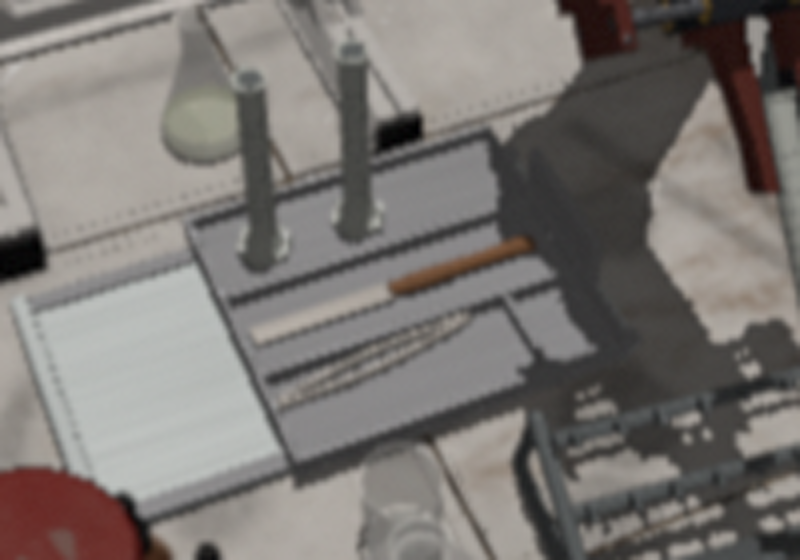

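View pics/wrist23.png

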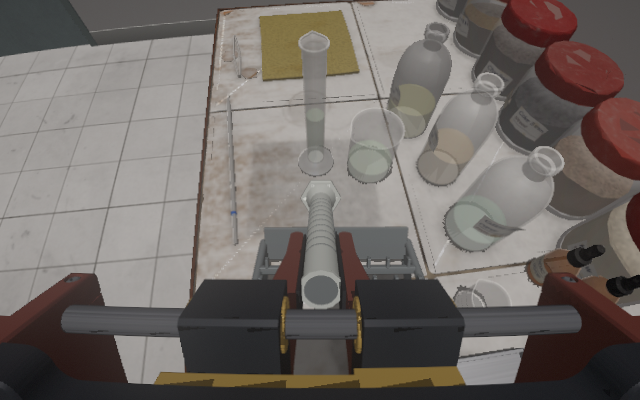

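send_rows([
  [0.0, [0.005, -0.01, 0.01], [-5, 0.53, 0]],
  [0.0, [0.01, -0.02, 0.01], [-7.5, 0.8, 0]],
  [0.0, [0.01, -0.025, 0], [-7.5, 0.8, 0]],
  [0.0, [0.01, -0.03, 0], [-7.5, 0.8, 0]],
  [0.0, [0.01, -0.03, 0], [-7.5, 0.8, 0]],
  [0.0, [0.01, -0.03, 0], [-7.0, 0.75, 0]],
  [0.0, [0.005, -0.03, 0], [-2.5, 0.2, 0]],
  [0.0, [0.005, -0.03, 0], [0, 0, 3]],
  [0.0, [0.002, -0.02, -0.02], [0, 0, 3]],
  [0.0, [0, -0.015, -0.02], [0, 0, 0]],
])

```text
t: 38.4
position: [547.2, 155.3, 203.6]
eef_rot: [-3.136, -0.004, -0.004]
contact_force: [-0.6, -0.1, -1.5]
width: 17.6
```

send_rows([
  [0.0, [0, -0.008, -0.02], [0, 0, 0]],
  [0.0, [0, 0, -0.01], [0, 0, 0]],
  [0.0, [0, 0, 0], [0, 0, 0]],
])

```text
t: 38.7
position: [545.9, 149.0, 173.3]
eef_rot: [-3.136, -0.001, -0.005]
contact_force: [0.1, 0.1, 0.1]
width: 17.5
```

Run:
```python
from h import *
st(); snap('wrist','wrist24'); snap('side','side24')
```

```text
t 38.7 pos [545.9 149.  173.3] x [ 1.    -0.005  0.001] z [ 0.002  0.006 -1.   ] F [0.1 0.1 0.1] w 17.5 q [-0.18  0.37 -0.21  1.79  0.09  0.99 -0.43]
```

View pics/wrist24.png

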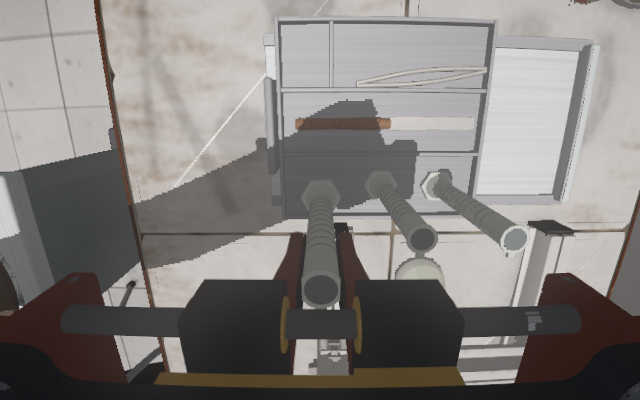

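View pics/side24.png

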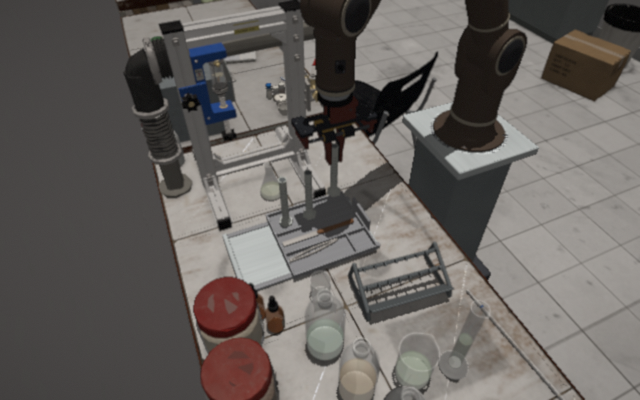

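send_rows([
  [0.0, [0.001, -0.002, -0.01], [0, 0, 0]],
  [0.0, [0, 0, -0.02], [0, 0, 0]],
  [0.0, [0, 0, -0.014], [0, 0, 0]],
  [0.0, [0, 0, -0.006], [0, 0, 0]],
  [0.0, [0, 0, -0.003], [0, 0, 0]],
  [0.0, [0, 0, -0.001], [0, 0, 0]],
  [0.0, [0, 0, 0], [0, 0, 0]],
])

```text
t: 39.5
position: [548.6, 147.2, 122.2]
eef_rot: [-3.135, -0.007, -0.005]
contact_force: [-0.1, -0.5, -0.0]
width: 17.8
```

send_rows([
  [0.0, [-0.001, 0, -0.002], [0, 0, 0]],
  [0.0, [0, 0, -0.001], [0, 0, 0]],
  [0.0, [0, 0, 0], [0, 0, 0]],
])

```text
t: 39.8
position: [547.3, 147.1, 118.8]
eef_rot: [-3.135, -0.006, -0.005]
contact_force: [-0.3, -1.1, -0.5]
width: 17.9
```

send_rows([
  [0.0, [0, 0, -0.001], [0, 0.3, 0]],
  [0.0, [0, 0, -0.001], [0, 0, 0]],
  [0.0, [0, 0, 0], [0, 0, 0]],
])

```text
t: 40.1
position: [547.3, 147.0, 116.6]
eef_rot: [-3.135, -0.001, -0.005]
contact_force: [-0.3, 1.7, 0.3]
width: 17.8
```

send_rows([
  [0.0, [0, 0, -0.001], [0, 0, 0]],
  [0.0, [0, 0, 0], [0, 0, 0]],
])

```text
t: 40.3
position: [547.2, 147.0, 115.6]
eef_rot: [-3.135, -0.001, -0.005]
contact_force: [-0.5, -0.0, -0.3]
width: 18.0
```

send_rows([
  [0.0, [0, 0, -0.001], [0, 0, 0]],
  [0.0, [0, 0, 0], [0, 0, 0]],
])

```text
t: 40.5
position: [547.3, 147.1, 114.8]
eef_rot: [-3.135, -0.001, -0.005]
contact_force: [-1.1, 0.2, 0.4]
width: 17.8
```

send_rows([
  [0.0, [0, 0, -0.0005], [0, 0, 0]],
  [0.0, [0, 0, 0], [0, 0, 0]],
])

```text
t: 40.7
position: [547.4, 147.2, 114.7]
eef_rot: [-3.135, -0.001, -0.005]
contact_force: [-0.9, 0.3, 4.2]
width: 17.5
```

send_rows([
  [0.0, [0, 0, 0.0004], [0, 0, 0]],
  [0.018, [0, 0, 0], [0, 0, 0]],
  [0.019, [0, 0, 0], [0, 0, 0]],
  [0.02, [0, 0, 0], [0, 0, 0]],
  [0.022, [0, 0, 0], [0, 0, 0]],
  [0.026, [0, 0, 0], [0, 0, 0]],
  [0.032, [0, 0, 0], [0, 0, 0]],
  [0.035, [0, 0, 0], [0, 0, 0]],
  [0.035, [0, 0, 0.01], [0, 0, 0]],
  [0.035, [0, 0, 0.02], [0, 0, 0]],
])

```text
t: 41.7
position: [546.4, 146.8, 144.3]
eef_rot: [-3.136, 0.002, -0.005]
contact_force: [0.3, -0.9, 0.5]
width: 35.0
```

send_rows([
  [0.035, [0, 0, 0.03], [0, 0, 0]],
  [0.035, [0, 0, 0.03], [0, 0, 0]],
  [0.035, [0, 0, 0.03], [0, 0, 0]],
  [0.035, [0, 0, 0.03], [0, 0, 0]],
  [0.035, [0, 0.03, 0.0], [0, 0, 0]],
  [0.035, [0.01, 0.03, 0], [0, 0, 0]],
  [0.035, [0.02, 0.03, 0], [0, 0, 0]],
  [0.035, [0.02, 0.01, 0], [0, 0, 0]],
  [0.035, [0.0, 0, 0], [0, 0, 0]],
])

```text
t: 42.6
position: [598.4, 248.9, 264.6]
eef_rot: [-3.134, -0.001, -0.003]
contact_force: [0.8, -0.7, 0.0]
width: 35.2
```

Run:
```python
from h import *
st(); snap('wrist','wrist25'); snap('side','side25'); snap('top','top25')
```

```text
t 42.6 pos [598.4 248.9 264.6] x [ 1.    -0.003  0.001] z [ 0.001  0.007 -1.   ] F [ 0.8 -0.7  0. ] w 35.2 q [-0.3   0.43 -0.23  1.47  0.1   1.24 -0.55]
```

View pics/wrist25.png

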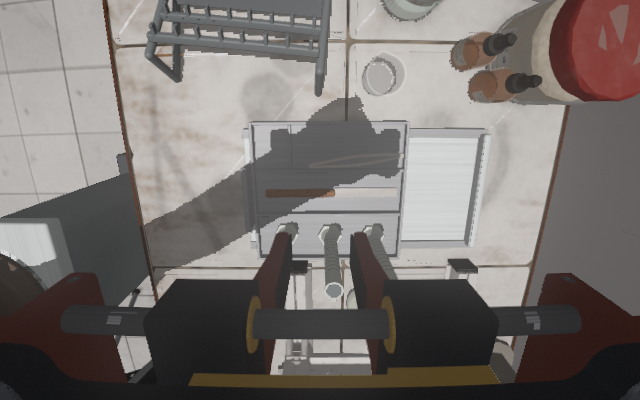

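View pics/side25.png

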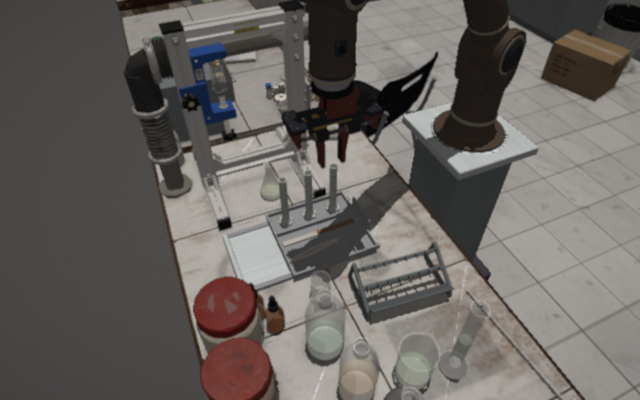

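Run:
```python
from h import *
W=load('wrist24')
cv2.imwrite('pics/w24c.png',cv2.resize(W['pixels'][10:140,260:500,::-1],None,fx=3.3,fy=3.3,interpolation=cv2.INTER_CUBIC))
W=load('wrist25')
cv2.imwrite('pics/w25c.png',cv2.resize(cv2.convertScaleAbs(W['pixels'][110:260,240:440,::-1],alpha=1.6),None,fx=4,fy=4,interpolation=cv2.INTER_CUBIC))
```

```text
(no output)
```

View pics/w24c.png

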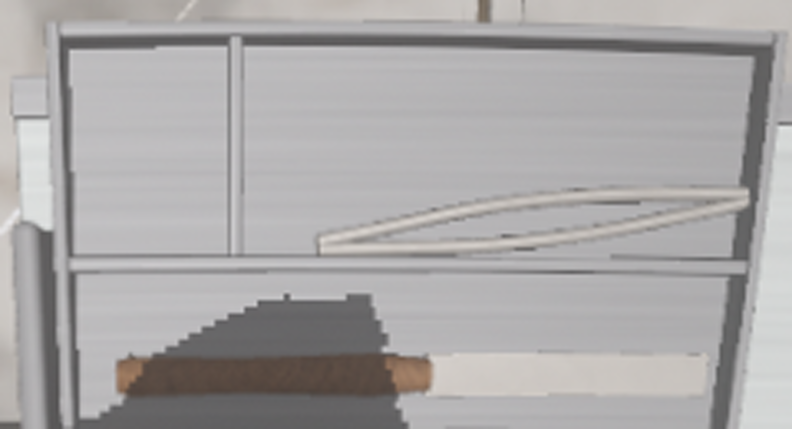

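View pics/w25c.png

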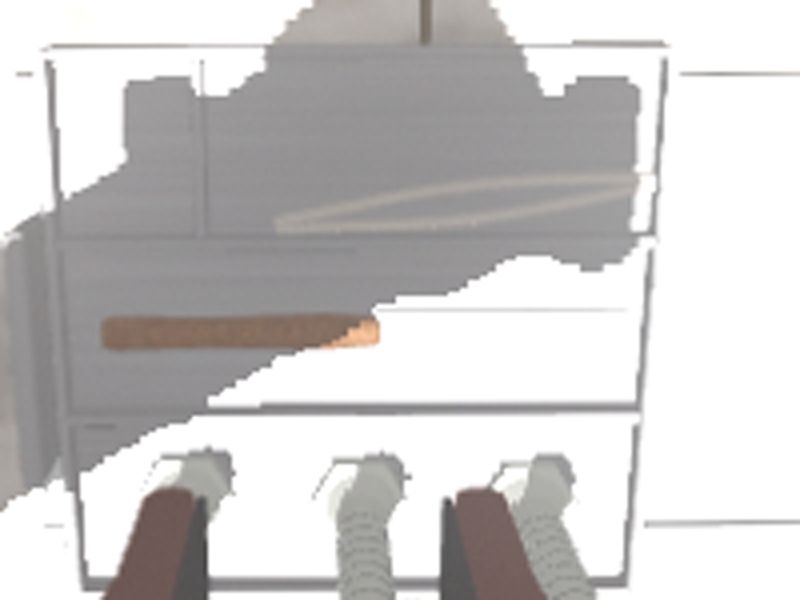

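Run:
```python
from h import *
W=load('wrist24');c=lambda p:((p[0]+.5)/3.3-.5+260,(p[1]+.5)/3.3-.5+10)
W2=load('wrist25');c2=lambda p:((p[0]+.5)/4-.5+240,(p[1]+.5)/4-.5+110)
for n,p,q in [('L',(319,244),(276,224)),('R',(748,196),(636,183)),('apex',(600,193),None)]:
  for z in (20,24,33): print(n,z,onplane(W,*c(p),z).round(1), onplane(W2,*c2(q),z).round(1) if q else '')
  if q: print(tri([(W,*c(p)),(W2,*c2(q))]).round(1))
for n,p,z in [('farwall floor',(738,256),15),('div floor farside',(690,258),27),('div top upper edge',(400,256),27),('far wall floor up',(755,52),15),('divider left',(245,256),15)]: print(n,onplane(W,*c(p),z).round(1))
for n,p in [('plate',(20,225))]: print(n,onplane(W,*c(p),54).round(1))
```

```text
L 20 [583.5 254.1  20. ] [583.2 253.9  20. ]
L 24 [583.1 253.8  24. ] [583.4 254.7  24. ]
L 33 [582.  253.1  33. ] [583.7 256.3  33. ]
[583.3 254.1  21. ]
R 20 [715.  269.4  20. ] [707.6 268.   20. ]
R 24 [712.9 268.9  24. ] [706.5 268.6  24. ]
R 33 [708.1 267.8  33. ] [704.1 270.   33. ]
[705.1 268.8  35.3]
apex 20 [668.7 269.4  20. ] 
apex 24 [667.1 268.9  24. ] 
apex 33 [663.7 267.8  33. ] 
farwall floor [716.8 252.2  15. ]
div floor farside [695.5 250.5  27. ]
div top upper edge [607.1 250.2  27. ]
far wall floor up [714.8 311.1  15. ]
divider left [561.3 251.   15. ]
plate [498.7 256.8  54. ]
```

send_rows([
  [0.02, [-0.02, 0, 0], [0, 0, 5]],
  [0.0, [-0.03, -0.005, 0], [0, 0, 8]],
  [0.0, [-0.03, -0.005, 0], [0, 0, 8]],
  [0.0, [-0.03, -0.005, 0], [0, 0, 8]],
  [0.0, [-0.03, -0.005, 0], [0, 0, 8]],
  [0.0, [-0.025, -0.005, 0], [0, 0, 8]],
  [0.0, [-0.01, -0.005, 0], [0, 0, 8]],
  [0.0, [-0.005, -0.005, 0], [0, 0, 8]],
  [0.0, [0, 0, 0], [0, 0, 8]],
  [0.0, [0, 0, -0.02], [0, 0, 8]],
])

```text
t: 43.75
position: [417.9, 211.7, 247.1]
eef_rot: [-3.14, -0.003, 1.343]
contact_force: [0.8, -0.8, -0.1]
width: 0.6
```

send_rows([
  [0.0, [0, 0, -0.03], [0, 0, 8]],
  [0.0, [0, 0, -0.03], [0, 0, 5]],
  [0.0, [0, 0, -0.02], [0, 0, 0]],
  [0.0, [0, 0, 0], [0, 0, 0]],
])

```text
t: 44.15
position: [415.5, 210.2, 162.9]
eef_rot: [-3.132, 0.002, 1.565]
contact_force: [0.5, -0.8, 0.3]
width: 0.5
```

Run:
```python
from h import *
st(); snap('wrist','wrist26'); snap('side','side26'); snap('top','top26')
b=load('side26')['pixels']
cv2.imwrite('pics/s26c.png',cv2.resize(b[150:300,210:410,::-1],None,fx=4,fy=4,interpolation=cv2.INTER_CUBIC))
```

```text
t 44.15 pos [415.5 210.2 162.9] x [ 0.006  1.    -0.002] z [-0.01  -0.002 -1.   ] F [ 0.5 -0.8  0.3] w 0.5 q [-0.15  0.26 -0.49  2.01  0.14  0.92  0.85]
```

View pics/wrist26.png

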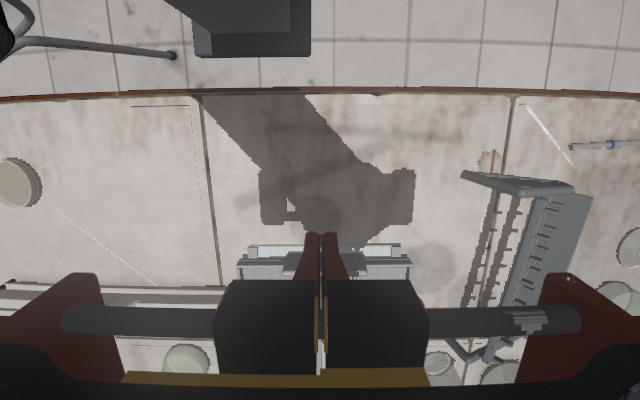

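View pics/s26c.png

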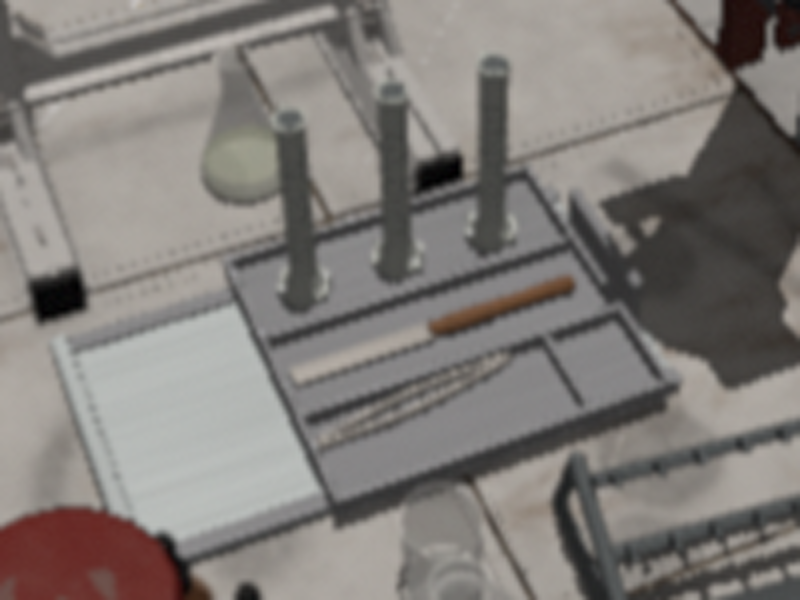

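Run:
```python
from h import *
W=load('wrist24');S=load('side26');c=lambda p:((p[0]+.5)/3.3-.5+260,(p[1]+.5)/3.3-.5+10)
cs=lambda p:((p[0]+.5)/4-.5+210,(p[1]+.5)/4-.5+150)
print(tri([(W,*c((748,196))),(S,*cs((316,443)))]),tri([(W,*c((319,244))),(S,*cs((507,353)))]))
print(onplane(S,*cs((316,443)),20),onplane(S,*cs((507,353)),20))
# known ref: floor inner corner far, divider: side vs
print('side plate top', [onplane(S,*cs(p),54).round(1) for p in [(572,195),(622,268)]])
```

```text
[711.79057649 269.41176664  24.51324551] [582.89323738 253.76968314  24.85703126]
[710.2364159  266.96827943  20.        ] [581.04218032 250.2288242   20.        ]
side plate top [array([501.9, 175.1,  54. ]), array([501.7, 243.1,  54. ])]
```

send_rows([
  [0.0, [0, 0.002, -0.03], [0, 0, 0]],
  [0.0, [0, 0, -0.03], [0, 0, 0]],
  [0.0, [0, 0, -0.03], [0, 0, 0]],
  [0.0, [0, 0, -0.02], [0, 0, 0]],
  [0.0, [0, 0, -0.012], [0, 0, 0]],
  [0.0, [0, 0, 0], [0, 0, 0]],
  [0.0, [0.015, 0, 0], [0, 0, 0]],
  [0.0, [0.015, 0, 0], [0, 0, 0]],
  [0.0, [0.01, 0, 0], [0, 0, 0]],
  [0.0, [0, 0, 0], [0, 0, 0]],
])

```text
t: 45.3
position: [459.2, 214.3, 43.9]
eef_rot: [-3.138, -0.002, 1.564]
contact_force: [0.9, -0.2, 0.3]
width: 0.3
```

Run:
```python
from h import *
st(); snap('wrist','wrist27'); snap('side','side27')
b=load('side27')['pixels']
cv2.imwrite('pics/s27c.png',cv2.resize(b[150:300,210:410,::-1],None,fx=4,fy=4,interpolation=cv2.INTER_CUBIC))
```

```text
t 45.3 pos [459.2 214.3  43.9] x [0.007 1.    0.002] z [-0.004  0.002 -1.   ] F [ 0.9 -0.2  0.3] w 0.3 q [-0.2   0.49 -0.41  2.02  0.29  0.69  0.76]
```

View pics/wrist27.png

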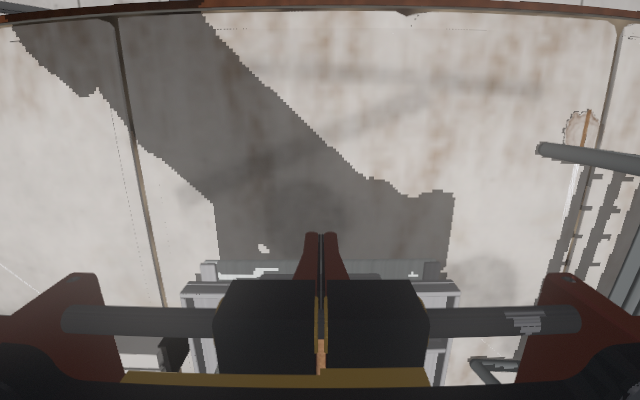

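View pics/s27c.png

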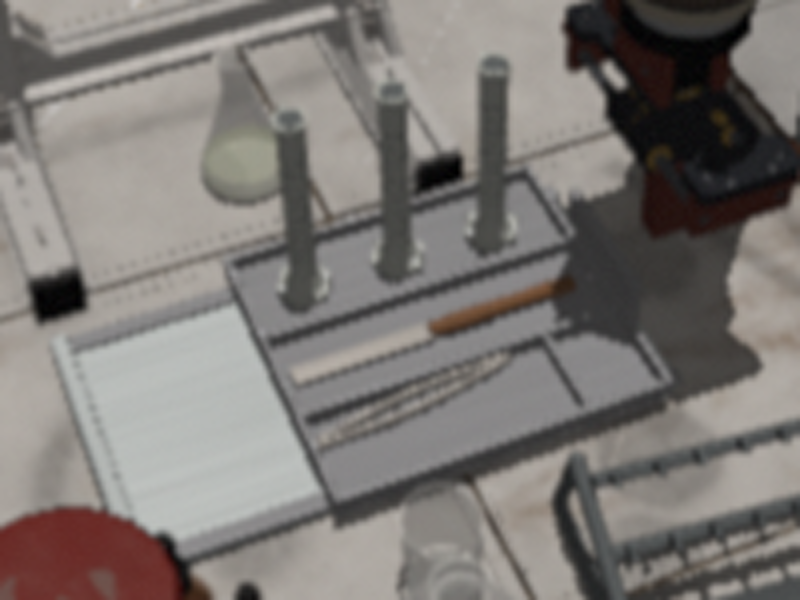

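send_rows([
  [0.0, [0.001, 0, -0.002], [0, 0, 0]],
  [0.0, [0.0015, 0, -0.002], [0, 0, 0]],
  [0.0, [0.0015, 0, 0], [0, 0, 0]],
  [0.0, [0.0015, 0, 0], [0, 0, 0]],
  [0.0, [0.0015, 0, 0], [0, 0, 0]],
  [0.0, [0.0015, 0, 0], [0, 0, 0]],
  [0.0, [0.0015, 0, 0], [0, 0, 0]],
  [0.0, [0.0015, 0, 0], [0, 0, 0]],
  [0.0, [0.0015, 0, 0], [0, 0, 0]],
  [0.0, [0.001, 0, 0], [0, 0, 0]],
])

```text
t: 46.4
position: [471.5, 214.1, 38.7]
eef_rot: [-3.135, -0.001, 1.566]
contact_force: [-0.4, -0.4, 0.1]
width: 0.1
```

send_rows([
  [0.0, [0.001, 0, 0], [0, 0, 0]],
  [0.0, [0.0015, 0, 0], [0, 0, 0]],
  [0.0, [0.0015, 0, 0], [0, 0, 0]],
  [0.0, [0.0015, 0, 0], [0, 0, 0]],
  [0.0, [0.0015, 0, 0], [0, 0, 0]],
  [0.0, [0.001, 0, 0], [0, 0, 0]],
])

```text
t: 47.0
position: [479.5, 214.0, 38.7]
eef_rot: [-3.135, -0.001, 1.566]
contact_force: [0.3, -0.8, -0.4]
width: 0.3
```

send_rows([
  [0.0, [0.001, 0, 0], [0, 0, 0]],
  [0.0, [0.001, 0, 0], [0, 0, 0]],
  [0.0, [0.001, 0, 0], [0, 0, 0]],
  [0.0, [0.001, 0, 0], [0, 0, 0]],
  [0.0, [0.001, 0, 0], [0, 0, 0]],
])

```text
t: 47.5
position: [483.8, 214.1, 38.6]
eef_rot: [-3.134, -0.001, 1.566]
contact_force: [-2.2, -0.4, 1.2]
width: 0.2
```

send_rows([
  [0.0, [0.001, 0, 0], [0, 0, 0]],
  [0.0, [0.001, 0, 0], [0, 0, 0]],
  [0.0, [0.001, 0, 0], [0, 0, 0]],
  [0.0, [0.001, 0, 0], [0, 0, 0]],
  [0.0, [0.001, 0, 0], [0, 0, 0]],
])

```text
t: 48.0
position: [489.3, 214.1, 38.6]
eef_rot: [-3.135, -0.001, 1.566]
contact_force: [-2.4, -0.1, 0.7]
width: 0.3
```

Run:
```python
from h import *
st(); snap('side','side28')
a=load('side27')['pixels'];b=load('side28')['pixels']
cv2.imwrite('pics/s28c.png',cv2.resize(b[150:300,210:410,::-1],None,fx=4,fy=4,interpolation=cv2.INTER_CUBIC))
```

```text
t 48.0 pos [489.3 214.1  38.6] x [0.005 1.    0.001] z [-0.006  0.001 -1.   ] F [-2.4 -0.1  0.7] w 0.3 q [-0.19  0.53 -0.4   1.96  0.3   0.72  0.79]
```

View pics/s28c.png

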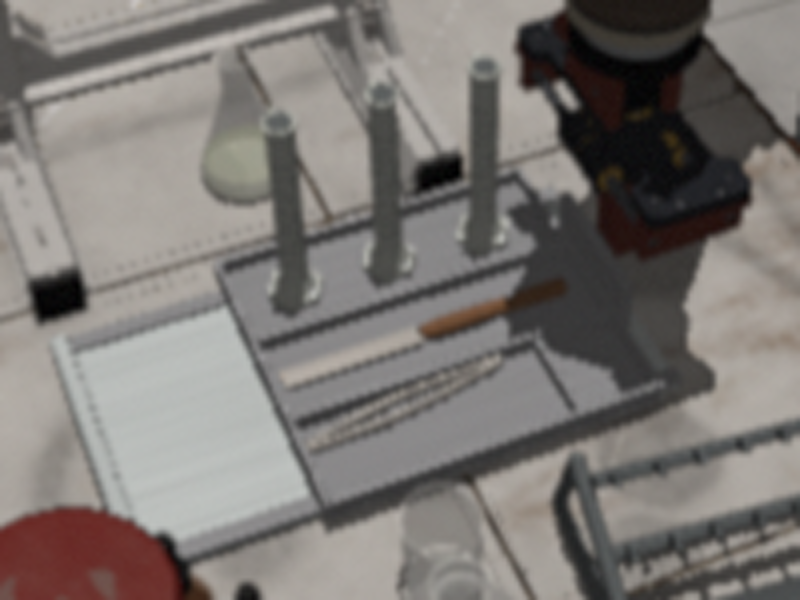

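send_rows([
  [0.0, [0.0012, 0, 0], [0, 0, 0]],
  [0.0, [0.0015, 0, 0], [0, 0, 0]],
  [0.0, [0.002, 0, 0], [0, 0, 0]],
  [0.0, [0.002, 0, 0], [0, 0, 0]],
  [0.0, [0.002, 0, 0], [0, 0, 0]],
  [0.0, [0.002, 0, 0], [0, 0, 0]],
  [0.0, [0.002, 0, 0], [0, 0, 0]],
  [0.0, [0.002, 0, 0], [0, 0, 0]],
  [0.0, [0.002, 0, 0], [0, 0, 0]],
  [0.0, [0.002, 0, 0], [0, 0, 0]],
])

```text
t: 49.05
position: [508.1, 214.1, 38.7]
eef_rot: [-3.135, -0.001, 1.566]
contact_force: [-1.7, -0.3, 0.4]
width: 0.2
```

send_rows([
  [0.0, [0.002, 0, 0], [0, 0, 0]],
  [0.0, [0.002, 0, 0], [0, 0, 0]],
  [0.0, [0.002, 0, 0], [0, 0, 0]],
  [0.0, [0.002, 0, 0], [0, 0, 0]],
  [0.0, [0.002, 0, 0], [0, 0, 0]],
  [0.0, [0.002, 0, 0], [0, 0, 0]],
  [0.0, [0.002, 0, 0], [0, 0, 0]],
  [0.0, [0.002, 0, 0], [0, 0, 0]],
  [0.0, [0.002, 0, 0], [0, 0, 0]],
  [0.0, [0.002, 0, 0], [0, 0, 0]],
])

```text
t: 50.05
position: [528.1, 214.1, 38.7]
eef_rot: [-3.135, -0.001, 1.566]
contact_force: [-2.8, -0.1, -1.1]
width: 0.3
```

Run:
```python
from h import *
st(); snap('side','side29')
b=load('side29')['pixels']
cv2.imwrite('pics/s29c.png',cv2.resize(b[150:300,210:410,::-1],None,fx=4,fy=4,interpolation=cv2.INTER_CUBIC))
```

```text
t 50.05 pos [528.1 214.1  38.7] x [0.005 1.    0.001] z [-0.006  0.001 -1.   ] F [-2.8 -0.1 -1.1] w 0.3 q [-0.17  0.58 -0.4   1.87  0.31  0.76  0.83]
```

View pics/s29c.png

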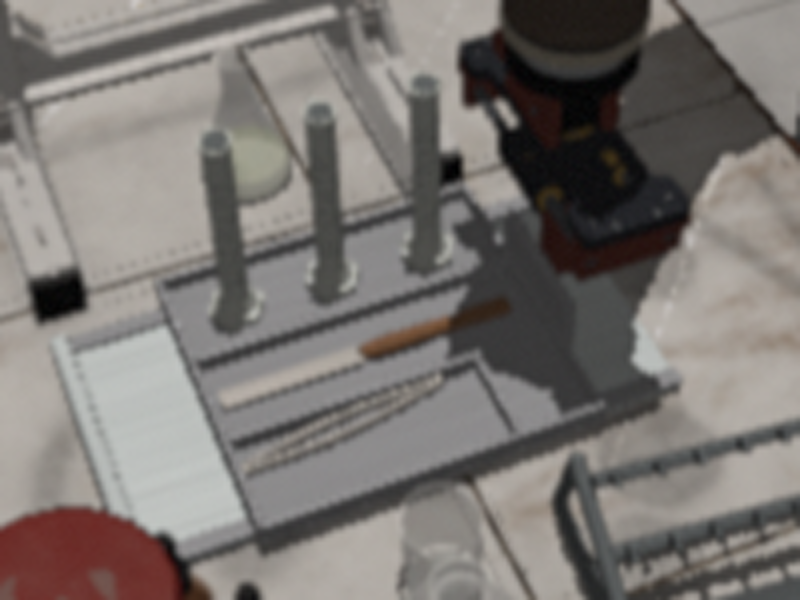

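send_rows([
  [0.0, [0.002, 0, 0], [0, 0, 0]],
  [0.0, [0.002, 0, 0], [0, 0, 0]],
  [0.0, [0.002, 0, 0], [0, 0, 0]],
  [0.0, [0.002, 0, 0], [0, 0, 0]],
  [0.0, [0.002, 0, 0], [0, 0, 0]],
  [0.0, [0.002, 0, 0], [0, 0, 0]],
  [0.0, [0.002, 0, 0], [0, 0, 0]],
  [0.0, [0.002, 0, 0], [0, 0, 0]],
  [0.0, [0.002, 0, 0], [0, 0, 0]],
  [0.0, [0.002, 0, 0], [0, 0, 0]],
])

```text
t: 51.1
position: [548.2, 214.0, 38.7]
eef_rot: [-3.135, -0.001, 1.566]
contact_force: [-2.1, -0.3, 1.1]
width: 0.7
```

send_rows([
  [0.0, [0.002, 0, 0], [0, 0, 0]],
  [0.0, [0.002, 0, 0], [0, 0, 0]],
  [0.0, [0.002, 0, 0], [0, 0, 0]],
  [0.0, [0.002, 0, 0], [0, 0, 0]],
  [0.0, [0.002, 0, 0], [0, 0, 0]],
  [0.0, [0.002, 0, 0], [0, 0, 0]],
  [0.0, [0.002, 0, 0], [0, 0, 0]],
  [0.0, [0.0015, 0, 0], [0, 0, 0]],
  [0.0, [0.0015, 0, 0], [0, 0, 0]],
  [0.0, [0.001, 0, 0], [0, 0, 0]],
])

```text
t: 52.1
position: [566.1, 214.0, 38.7]
eef_rot: [-3.135, -0.001, 1.566]
contact_force: [-1.9, -1.0, 0.7]
width: 0.2
```

Run:
```python
from h import *
st(); snap('side','side30')
b=load('side30')['pixels']
cv2.imwrite('pics/s30c.png',cv2.resize(b[150:300,210:410,::-1],None,fx=4,fy=4,interpolation=cv2.INTER_CUBIC))
```

```text
t 52.1 pos [566.1 214.   38.7] x [0.005 1.    0.001] z [-0.006  0.001 -1.   ] F [-1.9 -1.   0.7] w 0.2 q [-0.16  0.62 -0.39  1.78  0.31  0.8   0.87]
```

View pics/s30c.png

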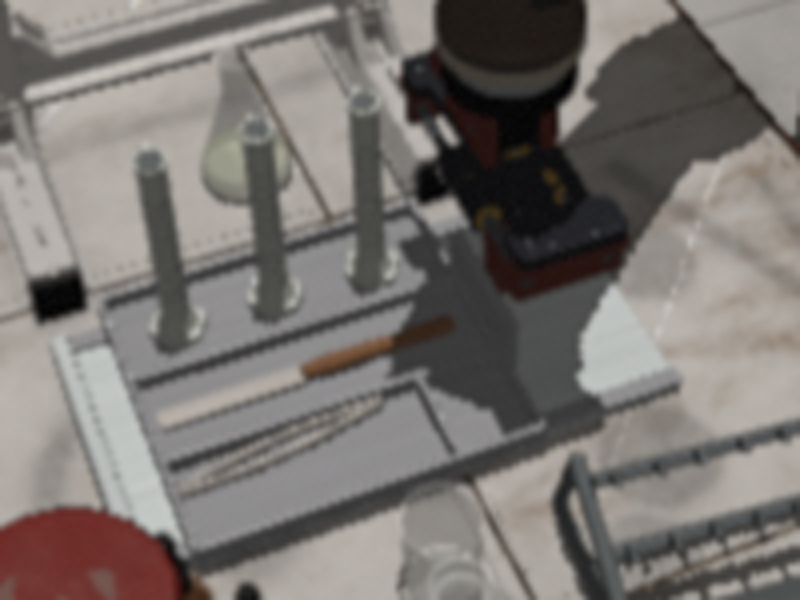

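send_rows([
  [0.0, [0.001, 0, 0], [0, 0, 0]],
  [0.0, [0.0012, 0, 0], [0, 0, 0]],
  [0.0, [0.0012, 0, 0], [0, 0, 0]],
  [0.0, [0.0012, 0, 0], [0, 0, 0]],
  [0.0, [0.0012, 0, 0], [0, 0, 0]],
  [0.0, [0.0012, 0, 0], [0, 0, 0]],
  [0.0, [0.0012, 0, 0], [0, 0, 0]],
  [0.0, [0.0012, 0, 0], [0, 0, 0]],
  [0.0, [0.001, 0, 0], [0, 0, 0]],
  [0.0, [0.001, 0, 0], [0, 0, 0]],
])

```text
t: 53.15
position: [577.5, 214.1, 38.7]
eef_rot: [-3.135, -0.001, 1.566]
contact_force: [-1.4, -0.3, 0.5]
width: 0.3
```

send_rows([
  [0.0, [0.0008, 0, 0], [0, 0, 0]],
  [0.0, [0.0008, 0, 0], [0, 0, 0]],
  [0.0, [0.0008, 0, 0], [0, 0, 0]],
  [0.0, [0.0008, 0, 0], [0, 0, 0]],
  [0.0, [0.0008, 0, 0], [0, 0, 0]],
  [0.0, [0.0008, 0, 0], [0, 0, 0]],
  [0.0, [0.0008, 0, 0], [0, 0, 0]],
  [0.0, [0.0008, 0, 0], [0, 0, 0]],
  [0.0, [0.0008, 0, 0], [0, 0, 0]],
  [0.0, [0.0006, 0, 0], [0, 0, 0]],
])

```text
t: 54.15
position: [582.8, 214.1, 38.6]
eef_rot: [-3.131, 0.0, 1.566]
contact_force: [-11.8, -1.8, 8.9]
width: 0.3
```

send_rows([
  [0.0, [0.0006, 0, 0], [0, 0, 0]],
  [0.0, [0.0006, 0, 0], [0, 0, 0]],
  [0.0, [0.0006, 0, 0], [0, 0, 0]],
  [0.0, [0.0006, 0, 0], [0, 0, 0]],
  [0.0, [0.0006, 0, 0], [0, 0, 0]],
  [0.0, [0.0006, 0, 0], [0, 0, 0]],
])

```text
t: 54.75
position: [582.9, 214.1, 38.6]
eef_rot: [-3.125, 0.002, 1.567]
contact_force: [-22.7, -4.2, 19.6]
width: 0.3
```

send_rows([
  [0.0, [-0.002, 0, 0], [0, 0, 0]],
  [0.0, [-0.003, 0, 0], [0, 0, 0]],
  [0.0, [-0.005, 0, 0], [0, 0, 0]],
  [0.0, [-0.01, 0, 0], [0, 0, 0]],
  [0.0, [-0.02, 0, 0], [0, 0, 0]],
  [0.0, [-0.02, 0, 0.01], [0, 0, 0]],
  [0.0, [-0.03, 0, 0.02], [0, 0, 0]],
  [0.0, [-0.03, 0, 0.03], [0, 0, 0]],
  [0.0, [-0.03, 0, 0.03], [0, 0, 0]],
  [0.0, [0, 0, 0.03], [0, 0, 0]],
])

```text
t: 55.75
position: [434.8, 214.3, 159.5]
eef_rot: [-3.134, 0.0, 1.569]
contact_force: [0.0, 0.1, 0.9]
width: 0.2
```

send_rows([
  [0.0, [-0.03, 0.03, 0.03], [0, 0, 0]],
  [0.0, [-0.01, 0.03, 0.03], [0, 0, 0]],
  [0.0, [0, 0, 0], [0, 0, 0]],
  [0.0, [0, 0, 0], [0, 0, 0]],
])

```text
t: 56.15
position: [399.9, 273.4, 218.0]
eef_rot: [-3.138, -0.001, 1.567]
contact_force: [0.1, 0.2, -0.6]
width: 0.1
```

Run:
```python
from h import *
st(); snap('side','side31'); snap('wrist','wrist31'); snap('top','top31')
b=load('side31')['pixels']
cv2.imwrite('pics/s31c.png',cv2.resize(b[150:300,210:410,::-1],None,fx=4,fy=4,interpolation=cv2.INTER_CUBIC))
b=load('top31')['pixels']
cv2.imwrite('pics/t31c.png',cv2.resize(b[80:240,190:390,::-1],None,fx=3.7,fy=3.7,interpolation=cv2.INTER_CUBIC))
```

```text
t 56.15 pos [399.9 273.4 218. ] x [0.004 1.    0.001] z [-0.004  0.001 -1.   ] F [ 0.1  0.2 -0.6] w 0.1 q [-0.23  0.22 -0.54  1.9   0.13  1.05  0.74]
```

View pics/s31c.png

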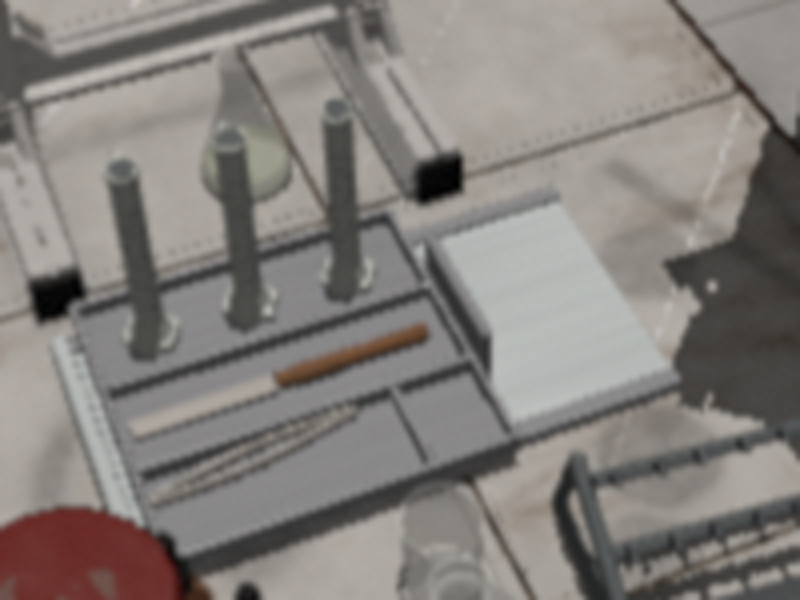

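View pics/t31c.png

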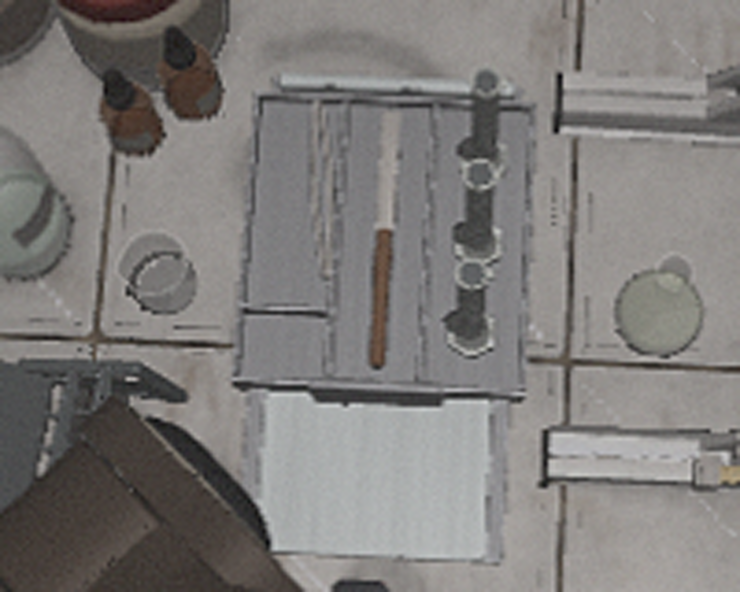

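View pics/wrist31.png

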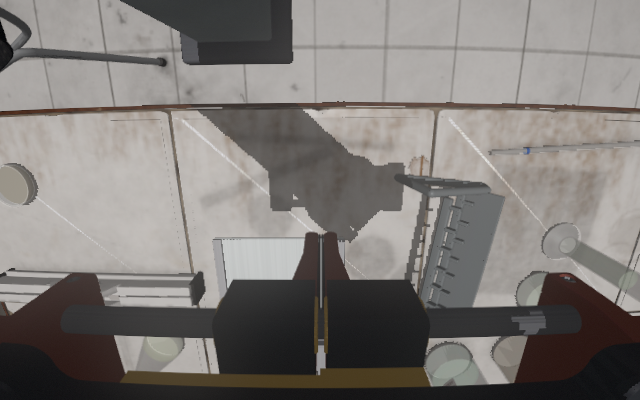

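Run:
```python
from h import *
T=load('top31');T0=load('top0');S=load('side31')
ct=lambda p:((p[0]+.5)/3.7-.5+190,(p[1]+.5)/3.7-.5+80)
cs=lambda p:((p[0]+.5)/4-.5+210,(p[1]+.5)/4-.5+150)
print('tray far edge top', onplane(T,*ct((260,96)),27).round(1),onplane(T,*ct((533,104)),27).round(1))
for z in (0,10,20,27): print('bar',z,onplane(T,*ct((280,78)),z).round(1),onplane(T,*ct((280,90)),z).round(1))
print('bar near/far in side at z', [onplane(S,*cs((60,342)),z).round(1) for z in (0,15,27)],'tray',onplane(S,*cs((72,308)),27).round(1),onplane(S,*cs((160,565)),27).round(1))
b=S['pixels'];cv2.imwrite('pics/s31d.png',cv2.resize(b[215:305,215:305,::-1],None,fx=6.5,fy=6.5,interpolation=cv2.INTER_CUBIC))
d=T['pixels'].astype(int)-T0['pixels']; 
for n,X in [('beaker',(640,360)),('petri',(0,0))]: pass
cv2.imwrite('pics/diff.png',np.clip(np.abs(d).max(2)*4,0,255).astype(np.uint8))
```

```text
tray far edge top [811.4 309.3  27. ] [814.1 114.8  27. ]
bar 0 [837.  299.6   0. ] [827.6 298.9   0. ]
bar 10 [832.9 298.3  10. ] [823.5 297.6  10. ]
bar 20 [828.7 297.   20. ] [819.4 296.3  20. ]
bar 27 [825.8 296.   27. ] [816.6 295.4  27. ]
bar near/far in side at z [array([826. , 115.7,   0. ]), array([827. , 128.9,  15. ]), array([827.7, 139.5,  27. ])] tray [814.  115.9  27. ] [817.5 314.7  27. ]
```

View pics/s31d.png

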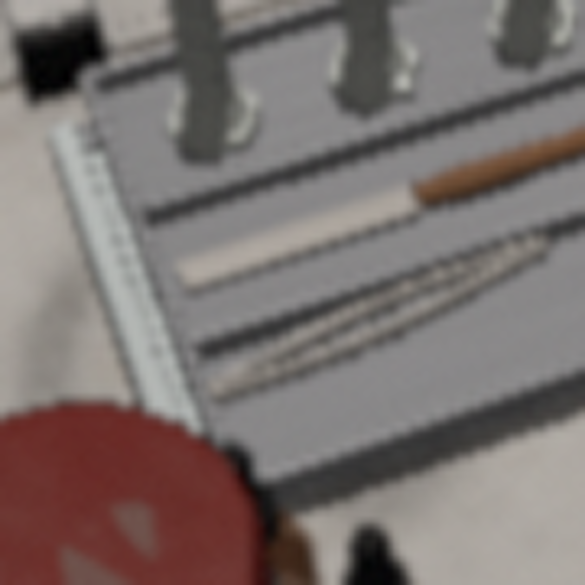

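View pics/diff.png

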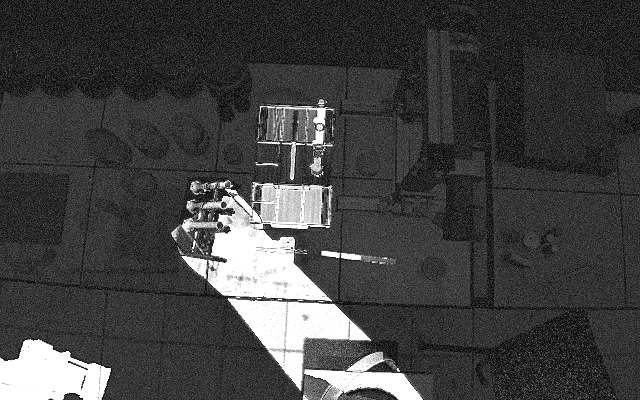

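send_rows([
  [0.0, [0, 0, 0], [0, 0, 0]],
  [0.0, [0, 0, 0], [0, 0, 0]],
  [0.0, [0, 0, 0], [0, 0, 0]],
  [0.0, [0, 0, 0], [0, 0, 0]],
  [0.0, [0, 0, 0], [0, 0, 0]],
  [0.0, [0, 0, 0], [0, 0, 0]],
  [0.0, [0, 0, 0], [0, 0, 0]],
  [0.0, [0, 0, 0], [0, 0, 0]],
  [0.0, [0, 0, 0], [0, 0, 0]],
  [0.0, [0, 0, 0], [0, 0, 0]],
])

```text
t: 57.3
position: [399.9, 273.0, 217.6]
eef_rot: [-3.135, -0.001, 1.566]
contact_force: [0.4, 0.3, 0.4]
width: 0.2
```

Run:
```python
from h import *
a=load('side31')['pixels'].astype(int); snap('side','side32'); b=load('side32')['pixels'].astype(int)
d=np.abs(a-b).max(2)[150:300,210:410]; print('diff pixels >25:',(d>25).sum())
# rim vs foot vertical check in side and top views
T=load('top31');S=load('side32')
ct=lambda p:((p[0]+.5)/3.7-.5+190,(p[1]+.5)/3.7-.5+80)
cs=lambda p:((p[0]+.5)/4-.5+210,(p[1]+.5)/4-.5+150)
for n,r,q,f in [('d',(487,81),(122,170),(487,158)),('c',(480,173),(230,139),(480,242)),('b',(472,274),(337,110),(470,336))]:
    print(n,'rim',tri([(T,*ct(r)),(S,*cs(q))]).round(1),'foot',onplane(T,*ct(f),18).round(1))
```

```text
diff pixels >25: 39
d rim [773.6 147.7 159.3] foot [775.1 145.7  18. ]
c rim [710.9 149.5 160.7] foot [712.4 147.9  18. ]
b rim [646. 151. 160.] foot [644.  151.7  18. ]
```

```bash
python3 -c "
from plant import sign_off
print(sign_off())"
```

```text
the job is handed in; nothing more can be done
None
```

The tray is loaded and pushed home, and the job is handed in at about 57 s. The rack held three cylinders (b, c and d; slot a was empty). All three stand in the open bay, the spatula lies in the long compartment with its handle toward the front plate, and the forceps lie in the short compartment.

**Tray:** I pushed it about 100 mm by its front plate at 20 mm/s or less. It stopped moving at the end, with the push force at 12 to 23 N. In the last pictures its far edge sits within a few millimetres of the stop bar. That is as close as the calibration can tell, so "fully home" rests mainly on the force.

**Cylinders:** The rims measured 159 to 161 mm high (expected 160.5) and lay within about 2.5 mm of directly above their feet. Two pictures about 1 s apart showed no clear movement: only 39 pixels in the tray region differed, which I took as noise.

**Forceps:** They were knocked aside inside their compartment during the run, between placing c and b. I measured both ends at the same height, so I judged them flat and left them at a slight angle. One early sighting of the far end gave about 35 mm instead of 24 mm. That came from a poor pick in an overexposed picture, and the side view did not repeat it.

The beaker, dish and flask showed no movement when I compared top-camera pictures from before and after.

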